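# Clamp the wooden strips in the toggle-clamp jig

## Robot

A 6-joint arm with a two-finger parallel gripper is mounted at the origin on the work surface. World frame = base frame: x ahead of the robot, y to its left, z up, the work surface at z = 0. Lengths are in m, angles in rad, forces in N, time in s.
With the tool pointing down it reaches from about 0.3 to 0.775 m from the base axis. Payload 14.6 kg.
Tool frame: the origin (TCP) lies midway between the tips of the shut fingers; the grasp point (between the pads) lies 19 mm behind it; z points along the fingers, y is the line along which they close (so a half turn about z gives the same grasp; the last joint's range is limited). The gripper opens to 85 mm and grips with 20 to 120 N. Pads are 22 mm wide; open, the fingers measure 114 mm over their backs; the gripper's body (76 mm by 85 mm) begins 54 mm behind the grasp point. The pads swing forward as they close: fully open they stand 13 mm farther back than shut.
Start: joints at [1.169, 0.3, 1.521, -0, 1.321, -0.067], TCP at [0.181, 0.519, 0.231] pointing down, gripper open.
Joint ranges: [-3.03, 3.03], [-0.79, 2.21], [0.23, 2.52], [-1.04, 4.18], [0, 3.07], [-2.55, 2.55]. Speed limits (rad/s): [2.22, 2.22, 2.57, 3.14, 3.14, 3.14].

## Interface

Orientations are given as a 3x3 rotation matrix whose columns are the frame's x, y, z axes.
In Python, from workcell import sensors, grab_frame, camera_info, env gives the robot as it stands. The module is installed in compiled form; this text tells all that it offers.
- The arm moves only by the tool move_arm, never from a script. Its argument "moves" is a list of rows, each a list of 6 numbers: the shift along the tool's x, y, z in units of 60 mm (1.0 is 60 mm), then the turn, a rotation vector about the tool's x, y, z in units of 5 degrees (1.0 is 5 degrees). In form: [[tx, ty, tz, ax, ay, az], ...]. A call has exactly 10 rows; each row shifts and turns the commanded pose from where the row before left it, along the tool's axes as they then stand; what a row does not reach is not made up. A row lasts 1/8 s, in which the tool goes at most 62.5 mm and 10.7 degrees, less where a joint would pass 70% of its speed; a pose out of reach is approached as far as the arm can. A call is refused whole if a number of a shift passes 1 or a number of a turn 1, either way. A call with a gripper value outside its range is refused whole. "hand" is the closure in counts, from 0 (fully open) to 255 (shut), set as the call begins (left out, the last holds). The fingers move at their own pace and stop on an object; "grip_force" is the grip in N (left out, the last holds). Time passes only in rows, so rows that do not move let the fingers close, or fill a call up. It gives the time, the measured TCP pose, the force, the opening and the grip force at its end, in the units of the state.
- sensors.get_obs(): the state, without advancing time (a new reading comes with each control period).
- grab_frame(name): name is "scene" or "top" or "wrist"; returns the picture (480x640x3 uint8, red, green, blue); there is no depth.
- camera_info(name): a dict with "camera_matrix" (3x3 intrinsics, pixels), "R" (3x3) and "t" (3): a world point X has camera coordinates R X + t. Camera axes: x right, y down, z forward; pixel columns grow to the right and rows downward; lengths in m; the calibration is good to about 2 mm. A picture is of the moment at which its call begins: read the wrist's pose just before it. camera_info takes no time and is no camera call; for the wrist camera it gives the pose at the moment of the call.
- env.finish_job(): hands the job in; it is judged then, once.
The state is a dict: "time_s": time; "qpos": joint angles; "joint_velocities": joint speeds; "joint_torque": joint torques, N m; "ee_pos": TCP position; "ee_rot": TCP orientation; "ft_force": force on the tool from outside, world axes, zero at the start; "wrist_torque": the same for the moment, N m; "opening": finger opening in m; "grip_force": force on a finger pad.
Only numpy, scipy, OpenCV 4.12 (cv2) and the standard library are available. Lean on these libraries where they do the work, as an engineer would, in place of code of your own. Each camera call takes 0.05 s, during which the arm holds its last target. There are 200 camera calls.

## Task

Load every wooden strip of the pile into the clamping jig, one to a nest: lift them off from the top without dragging the strip underneath, lay each flat between the locating blocks of a free nest, put a pad block on it under the spindle, and push that clamp's red handle right down past its over-centre point so that it locks the strip down. Leave the brush and the tape roll where they lie.

Things in the scene. Friction and masses are not known exactly. Their poses are not given: they have to be found in the camera images.
- nest1 (a point): Left (jig +y) of three like nests in a fixed plywood clamping jig: point on the bed's face, 18 mm above the table, under the middle of a seated strip. Jig axes: x along the strip, from the clamp to the far end stop; y left, z up. A seated strip lies along x, its centre 10 mm above this point. The pad goes on it below the spindle: centre at x -10, y 0, z 30 mm from this point.
- nest2 (a point): Middle nest, as nest1 and 105 mm from it. In each nest four small blocks, 12 mm high and 16 long, stand at x -63 and +63 mm either side of the strip, 47 mm apart across y (3.5 mm play each side); an end stop stands 8 mm beyond the strip's far end.
- nest3 (a point): Right (jig -y) nest, as nest1, 105 mm from nest2. The jig's board spans x -190 to +95 mm of each nest. Clamp frames stand at x -183 to -105 mm, 36 mm wide, up to 90 mm above the table.
- clamp1_grip (a point): Point on the red grip (20 mm wide) of nest 1's clamp handle, 30 mm short of its end, on the face that is on top when locked. It leans 28 deg back when open; push it back and down. Its course, (x, z) mm from nest1, and the handle angle up from +x in deg: (-181, 154) 118; (-201, 150) 131; (-215, 139) 145; (-223, 123) 159; (-225, 107) 169; (-225, 80) 185 dead centre; (-224, 73) 189 locked.
- clamp2_grip (a point): Same point on the middle clamp's handle; all three move alike, in the plane y = 0 of their nest. Some 3 to 10 N at this point moves the handle, also past dead centre with a pad beneath; beyond that it runs to its stop, nearly level, and stays locked. Short of dead centre it does not hold.
- clamp3_grip (a point): Same point on the right clamp's handle. 35 to 45 mm of free space lies between an open handle and the raised arm and spindle in front of it.
- clamp1_arm (a joint): Angle of the hold-down arm of clamp 1 (rad): 0 raised fully open (just past upright), 1.68 at dead centre, 1.62 to 1.67 locked down. It is linked to the handle. Raised, the arm and spindle reach 210 mm above the table, 97 to 147 mm behind the middle of the nest.
- clamp1_spindle (a joint): How far the rubber tip of clamp 1's spindle is squeezed (m): 0 free, about 0.002 (10 N) when locked on strip and pad. The spindle is set for strip plus pad: over a bare strip it stops 16 mm short and squeezes nothing.
- clamp2_arm (a joint): Angle of the hold-down arm of clamp 2 (rad): 0 raised fully open (just past upright), 1.68 at dead centre, 1.62 to 1.67 locked down. It is linked to the handle. Raised, the arm and spindle reach 210 mm above the table, 97 to 147 mm behind the middle of the nest.
- clamp2_spindle (a joint): How far the rubber tip of clamp 2's spindle is squeezed (m): 0 free, about 0.002 (10 N) when locked on strip and pad. The spindle is set for strip plus pad: over a bare strip it stops 16 mm short and squeezes nothing.
- clamp3_arm (a joint): Angle of the hold-down arm of clamp 3 (rad): 0 raised fully open (just past upright), 1.68 at dead centre, 1.62 to 1.67 locked down. It is linked to the handle. Raised, the arm and spindle reach 210 mm above the table, 97 to 147 mm behind the middle of the nest.
- clamp3_spindle (a joint): How far the rubber tip of clamp 3's spindle is squeezed (m): 0 free, about 0.002 (10 N) when locked on strip and pad. The spindle is set for strip plus pad: over a bare strip it stops 16 mm short and squeezes nothing.
- strip1_c (a point): Centre of a plain pale wooden strip, 150 x 40 x 20 mm (x along its length, z its thickness, up), 70 g. It lies on the table beside the book, underneath the other strips.
- strip2_c (a point): Centre of a plain pale wooden strip, 150 x 40 x 20 mm (x along its length, z its thickness, up), 70 g. At the start it lies (if present) across strip 1 and the edge of the book, its underside 20 mm above the table, on top of both; other such strips may lie 26 mm beside it.
- strip3_c (a point): Centre of a plain pale wooden strip, 150 x 40 x 20 mm (x along its length, z its thickness, up), 70 g. At the start it lies (if present) across strip 1 and the edge of the book, its underside 20 mm above the table, on top of both; other such strips may lie 26 mm beside it.
- strip4_c (a point): Centre of a plain pale wooden strip, 150 x 40 x 20 mm (x along its length, z its thickness, up), 70 g. At the start it lies (if present) across strip 1 and the edge of the book, its underside 20 mm above the table, on top of both; other such strips may lie 26 mm beside it.
- pad1_c (a point): Centre of a darker wooden pad block, 60 x 40 x 20 mm (x along its length, z its thickness, up), 35 g, lying flat on the table between pile and jig. All three are alike; three are always there, one is needed per strip.
- pad2_c (a point): Centre of a darker wooden pad block, 60 x 40 x 20 mm (x along its length, z its thickness, up), 35 g, lying flat on the table between pile and jig. All three are alike; three are always there, one is needed per strip.
- pad3_c (a point): Centre of a darker wooden pad block, 60 x 40 x 20 mm (x along its length, z its thickness, up), 35 g, lying flat on the table between pile and jig. All three are alike; three are always there, one is needed per strip.
- book: Closed black sketchbook, 150 x 220 x 20 mm, fixed to the table; the origin is on the table under the middle of the strips laid on it, the book reaches from x = -170 to -20 mm and y = -110 to 110 mm in its own axes, strip 1 lies at about x = 40 mm along y.
- tape_roll: Bystander: roll of blue masking tape lying flat, 100 mm across, 24 high, loose; leave it in place.
- flat_brush: Bystander: flat paint brush, 190 mm long, lying down, loose; leave it in place.
Not all that is in view belongs to the job. What is shaped like the part that bears pad3_c but pink is not meant. Leave any pink look-alike of the part that bears pad1_c alone.

How it is judged:
By the outcome, as a careful person would: the job done as asked, in the order asked, and still so for the second after the job is handed in, with the robot touching nothing.
Of strip2, strip3, strip4 only 1 to 2 are there at a start; the rules pass over those that are not, and their reading is None.
At some moment in a run one of pad1, pad2, pad3 may be knocked a few centimetres aside while the robot is not near it.
It also fails if it takes over 210 s, if anything falls off the work surface, if the arm or the gripper's body presses on something with over 40 N, if the wrist force passes 120 N, or if a joint passes its speed limit or range.

## Working session

There is one attempt and no reset: what is moved stays moved. The work goes in short steps, Python scripts to look and compute and a tool call to move; the robot and the scene stay as the last step left them, time stands still between calls to the robot, and variables do not carry over. Pictures are saved under pics/ and viewed, at most 14 in all, crops included, and the job is handed in when it is done.

Besides the shell and the picture viewer there is one more tool, called as a command line: name --pt "numbers of a row" for each row, then --argument value for the rest. move_arm: Moves the arm, as the interface text tells. Its arguments: {"type":"object","properties":{"moves":{"type":"array","items":{"type":"array","items":{"type":"number"}}},"hand":{"type":"number"},"grip_force":{"type":"number"}},"required":["moves"]}

```bash
mkdir -p pics
python3 - <<'E'
from workcell import sensors, grab_frame, camera_info
import cv2, numpy as np
o=sensors.get_obs(); print(o['time_s'],o['ee_pos'],o['ee_rot'],o['opening'])
for n in ['scene','top']:
    cv2.imwrite(f'pics/{n}0.png',grab_frame(n)[:,:,::-1]); c=camera_info(n); print(n,c['camera_matrix'],c['R'],c['t'])
E
```

```text
0.0 [0.1806144  0.51924768 0.2307208 ] [[-9.44479652e-01  3.28569587e-01 -4.61287949e-04]
 [ 3.28569901e-01  9.44479033e-01 -1.08443173e-03]
 [ 7.93655096e-05 -1.17578904e-03 -9.99999306e-01]] 0.08514296135697708
scene [[449.96522692   0.         316.35910825]
 [  0.         449.96522692 237.54655383]
 [  0.           0.           1.        ]] [[ 0.54559805  0.83802513 -0.00605447]
 [ 0.55074389 -0.36398965 -0.75112762]
 [-0.63166758  0.4064793  -0.66012926]] [-0.31645514 -0.15072121  1.55156639]
top [[588.6185416    0.         316.75114519]
 [  0.         588.6185416  231.40531112]
 [  0.           0.           1.        ]] [[-2.94559604e-03 -9.99995536e-01  5.01982361e-04]
 [-9.85758821e-01  2.81925575e-03 -1.68141601e-01]
 [ 1.68139435e-01 -9.90110775e-04 -9.85762725e-01]] [0.04554118 0.52038251 1.40290989]
```

View pics/top0.png

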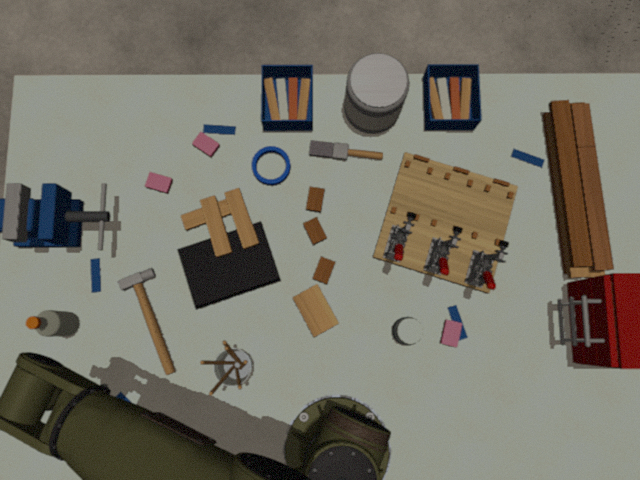

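View pics/scene0.png

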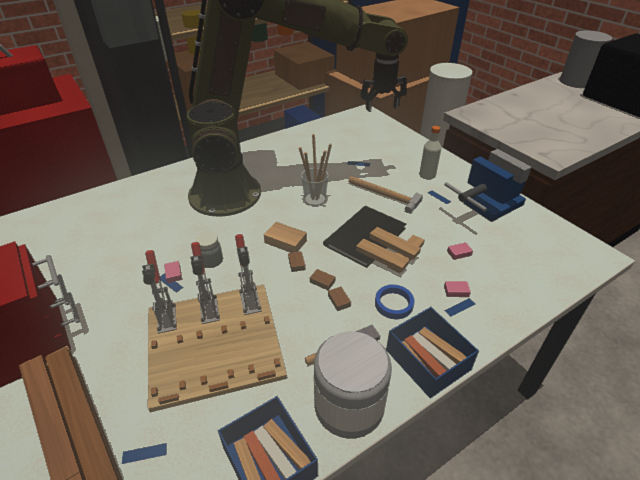

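The top view shows two strips, at (216,225) and (241,220), lying across strip 1 at about (205,213). The three brown pads are at (315,200), (315,231) and (325,270). The jig spans (375–518, 153–293) with its clamps on the robot's side. Next I'll measure these.

```bash
cat > h.py <<'E'
import numpy as np, cv2
from workcell import sensors, grab_frame, camera_info
def ray(ci,uv,z):
    "pixels (n,2) -> world points on plane z"
    uv=np.atleast_2d(np.asarray(uv,float)); d=np.c_[uv,np.ones(len(uv))]@np.linalg.inv(ci['camera_matrix']).T@ci['R']
    c=-ci['R'].T@ci['t']; return (c+d*((z-c[2])/d[:,2])[:,None])
def proj(ci,X):
    q=np.atleast_2d(X)@ci['R'].T+ci['t']; p=q@ci['camera_matrix'].T; return p[:,:2]/p[:,2:]
def blobs(mask,ci,z,amin=60):
    out=[]
    for c in cv2.findContours(mask.astype(np.uint8),cv2.RETR_EXTERNAL,cv2.CHAIN_APPROX_NONE)[0]:
        if cv2.contourArea(c)<amin: continue
        w=ray(ci,c[:,0],z)[:,:2]; (x,y),(a,b),t=cv2.minAreaRect((w*1000).astype(np.float32))
        if a<b: a,b,t=b,a,t+90
        out.append((c[:,0].mean(0).round(),[round(v) for v in (x,y,a,b)],round((t+90)%180-90,1)))
    return out
E
python3 - <<'E'
from h import *
im=cv2.imread('pics/top0.png'); ci=camera_info('top'); hsv=cv2.cvtColor(im,cv2.COLOR_BGR2HSV)
for u,v in [(315,200),(325,270),(216,225),(245,220),(190,217),(455,210),(417,157),(205,145),(318,310),(230,270)]: print((u,v),hsv[v,u])
sub=im[140:345,170:530]; 
cv2.imwrite('pics/c0.png',cv2.resize(im[180:300,170:345],None,fx=4.5,fy=4.5,interpolation=cv2.INTER_CUBIC))
cv2.imwrite('pics/c1.png',cv2.resize(im[145:300,365:530],None,fx=3.8,fy=3.8,interpolation=cv2.INTER_CUBIC))
H,S,V=cv2.split(hsv)
print('pads',*blobs((H<15)&(S>110)&(V<150)&(V>50),ci,.02),sep='\n')
print('wood',*blobs((H>8)&(H<25)&(S>70)&(V>140),ci,.02,200),sep='\n')
E
```

```text
(315, 200) [ 15 179  97]
(325, 270) [ 13 169  98]
(216, 225) [ 17 137 140]
(245, 220) [ 16 128 141]
(190, 217) [ 16 134 141]
(455, 210) [ 17 107 141]
(417, 157) [ 15 177  98]
(205, 145) [173  98 146]
(318, 310) [ 18 127 142]
(230, 270) [43 66 27]
pads
(array([620., 323.]), [305, -697, 232, 89], -5.3)
(array([489., 280.]), [403, -380, 46, 22], 13.8)
(array([444., 267.]), [436, -270, 45, 22], 8.0)
(array([323., 271.]), [428, 28, 58, 36], -21.9)
(array([398., 252.]), [473, -160, 41, 22], -7.1)
(array([315., 230.]), [527, 50, 58, 36], 26.2)
(array([314., 199.]), [608, 49, 59, 36], -10.1)
(array([581., 189.]), [645, -626, 448, 98], 3.5)
(array([455.,  98.]), [877, -318, 113, 30], 0.4)
(array([293.,  98.]), [877, 105, 115, 21], 0.3)
wood
(array([319., 307.]), [337, 38, 108, 46], 27.5)
(array([482., 241.]), [500, -360, 100, 50], 74.2)
(array([448., 195.]), [612, -299, 293, 46], 75.3)
```

View pics/c0.png

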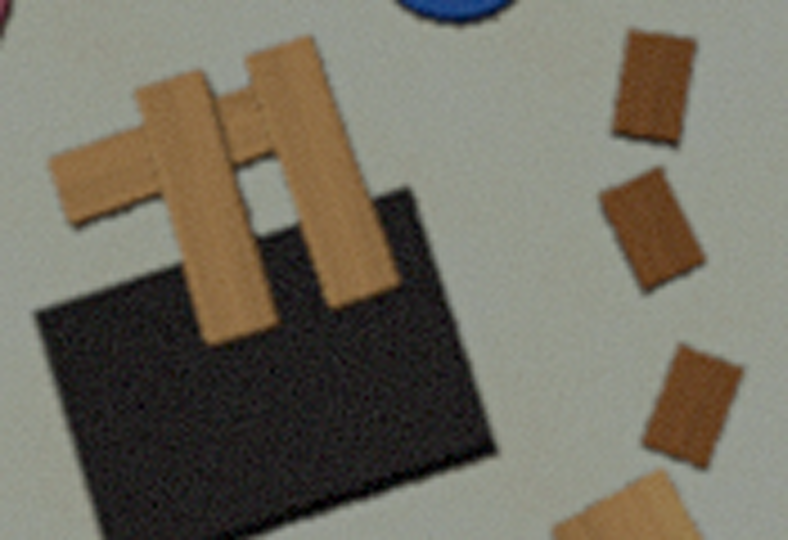

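View pics/c1.png

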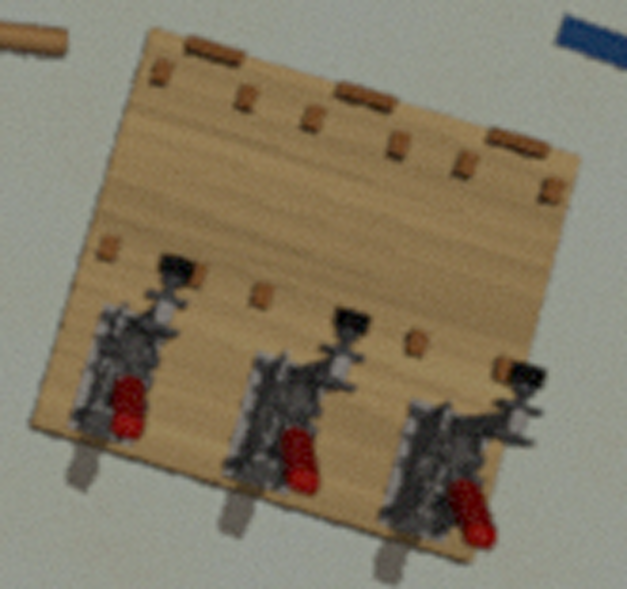

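The crops show both top strips, the strip beneath them, three pads and all the jig blocks clearly. I'll turn those corners into poses.

Run:
```python
from h import *
ci=camera_info('top')
P=lambda a,z,s,o: ray(ci,np.array(a)/s+np.array(o)-0.5+0.5/s,z)[:,:2]*1000
for n,c in dict(A=[(135,90),(203,70),(277,323),(207,346)],B=[(247,55),(312,37),(400,285),(332,308)]).items():
    w=P(c,.04,4.5,(170,180)); d=(w[0]+w[1]-w[2]-w[3])/2; print(n,w.mean(0).round(1),np.hypot(*d).round(1),np.degrees(np.arctan2(d[1],d[0])).round(1))
w=P([(50,157),(76,226),(275,155),(232,165)],.02,4.5,(170,180)); print('s1',w.round(1).tolist())
d=w[2]-w[1]; print('dir',np.degrees(np.arctan2(d[1],d[0])).round(1)); u=d/np.hypot(*d); e=w[:2].mean(0); print('c',(e+75*u).round(1))
b=P([(160,72),(246,97),(313,117),(398,145),(465,164),(552,190)],.03,3.8,(365,145)); m=(b[0::2]+b[1::2])/2
lo=P([(107,248),(197,275),(261,295),(416,342),(505,370)],.03,3.8,(365,145))
bd=P([(150,28),(580,155),(32,425)],.018,3.8,(365,145))
print('mids',m.round(1).tolist(),np.hypot(*(m[1]-m[0])),np.hypot(*(m[2]-m[1])))
d=m[0]-m[2]; yv=d/np.hypot(*d); xv=np.array([yv[1],-yv[0]]); print('yaw',np.degrees(np.arctan2(xv[1],xv[0])))
for k,q in (('up',b),('lo',lo),('bd',bd)): print(k,np.c_[(q-m[1])@xv+63,(q-m[1])@yv].round(1).tolist())
for i in range(3): print('nest',i+1,(m[i]-63*xv).round(1))
```

```text
A [536.9 294.7] 148.6 17.1
B [556.8 230.8] 149.2 19.7
s1 [[568.7, 385.5], [529.5, 369.7], [569.4, 260.0], [563.8, 283.9]]
dir -70.0
c [574.7 307.1]
mids [[687.8, -212.7], [655.6, -312.9], [624.0, -412.7]] 105.1987934214927 104.68632362156609
yaw -17.689540490499137
up [[62.9, 134.9], [63.6, 75.5], [63.7, 29.4], [62.3, -29.4], [63.1, -75.0], [63.3, -134.3]]
lo [[-62.7, 135.0], [-62.3, 73.6], [-62.5, 30.0], [-62.1, -74.9], [-62.5, -135.0]]
bd [[94.3, 149.0], [96.1, -149.2], [-188.1, 147.9]]
nest 1 [ 627.8 -193.6]
nest 2 [ 595.6 -293.8]
nest 3 [ 564.  -393.6]
```

move_arm --pt "-0.94 -0.31 0 0 0 0" --pt "-0.94 -0.31 0 0 0 0" --pt "-0.94 -0.31 0 0 0 0" --pt "-0.94 -0.31 0 0 0 0" --pt "-0.94 -0.31 0 0 0 0" --pt "-0.94 -0.31 0 0 0 0" --pt "-0.94 -0.31 0 0 0 0" --pt "-0.92 -0.31 0 0 0 0" --pt "0 0 0 0 0 -0.97" --pt "0 0 0 0 0 -0.97" --hand 100

```text
time_s: 1.35
ee_pos: [0.5571, 0.2303, 0.2305]
ee_rot: [[-0.987, 0.163, -0.001], [0.163, 0.987, -0.0], [0.001, -0.001, -1.0]]
ft_force: [-0.4, 0.7, -0.7]
opening: 0.0519
grip_force: 0.0
```

move_arm --pt "0 0 0 0 0 -0.97" --pt "0 0 0 0 0 -0.97" --pt "0 0 0 0 0 -0.97" --pt "0 0 0 0 0 -0.97" --pt "0 0 0 0 0 -0.97" --pt "0 0 0 0 0 -0.97" --pt "0 0 0.5 0 0 0" --pt "0 0 0.5 0 0 0" --pt "0 0 0 0 0 0" --pt "0 0 0 0 0 0"

```text
time_s: 2.6
ee_pos: [0.5572, 0.2312, 0.1725]
ee_rot: [[-0.942, -0.336, 0.001], [-0.336, 0.942, 0.0], [-0.001, -0.0, -1.0]]
ft_force: [0.1, 0.2, -0.2]
opening: 0.0519
grip_force: 0.0
```

```bash
cat >> h.py <<'E'
def pose():
    o=sensors.get_obs(); R=np.array(o['ee_rot']); p=np.array(o['ee_pos'])
    print('t',round(o['time_s'],2),'p',(p*1000).round(1),'yaw',np.degrees(np.arctan2(R[1,0],R[0,0])).round(2),'tilt',np.degrees(R[:2,2]).round(2),'open',round(o['opening']*1000,1),'F',np.round(o['ft_force'],1),'grip',round(o['grip_force'],1))
    return p*1000,R
def leg(x,y,z,yaw=None,start=None):
    "prints tool-axis shift (60 mm units) from start (default measured) to x,y,z mm and turn (5 deg units)"
    p,R=start if start else pose()
    d=R.T@(np.array([x,y,z])-p)/60; yw=np.degrees(np.arctan2(R[1,0],R[0,0])); t=0 if yaw is None else ((yaw-yw+180)%360-180)/-5
    print('shift',d.round(2),'turn',round(t,2)); return d
E
python3 - <<'E'
from h import *
p,R=pose(); ci=camera_info('wrist'); im=grab_frame('wrist'); cv2.imwrite('pics/w0.png',im[:,:,::-1])
c=-ci['R'].T@ci['t']*1000; print('cam',c.round(1),'in tool',(R.T@(c-p)).round(1), ci['camera_matrix'].round(1).tolist(), (R.T@ci['R'].T).round(2).tolist())
E
```

```text
t 2.6 p [557.2 231.2 172.5] yaw -160.38 tilt [0.06 0.02] open 51.9 F [ 0.1  0.2 -0.2] grip 0.0
cam [488.4 208.9 314.8] in tool [  72.2    2.1 -142.4] [[388.2, 0.0, 322.9], [0.0, 388.2, 235.2], [0.0, 0.0, 1.0]] [[-0.0, -0.96, -0.28], [1.0, -0.0, 0.0], [-0.0, -0.28, 0.96]]
```

View pics/w0.png

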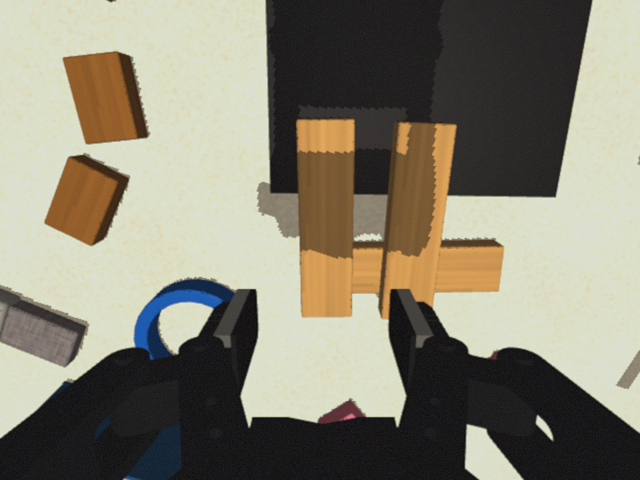

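The wrist view shows strip B between (298,119) and (352,317). Strip A runs from (396,123) to about (383,318), slightly skewed. Strip 1 is underneath, with its end at (501,265).

Run:
```python
from h import *
ci=camera_info('wrist')
for q in ([(298,119),(355,119),(352,317),(301,317)],[(396,123),(456,124),(433,318),(381,318)]):
    w=ray(ci,q,.04)[:,:2]*1000; d=(w[0]+w[1]-w[2]-w[3])/2
    print(w.mean(0).round(1),np.hypot(*d).round(1),np.hypot(*(w[0]-w[1])).round(1),'yaw',np.degrees(np.arctan2(d[1],d[0])).round(1))
w=ray(ci,[(501,240),(499,292)],.02)[:,:2]*1000; print(w.round(1))
leg(556.5,231,25)
```

```text
[556.8 236.1] 149.4 38.7 yaw -160.3
[536.6 298.6] 147.4 40.9 yaw -162.0
[[526.7 373. ]
 [567.8 392. ]]
t 2.65 p [557.4 231.2 172.8] yaw -160.38 tilt [0.1  0.03] open 51.6 F [-0.1 -0.4 -0.5] grip 0.0
shift [0.02 0.   2.46] turn 0
```

move_arm --pt "0 0.04 0.4 0 0 0" --pt "0 0 0.4 0 0 0" --pt "0 0 0.4 0 0 0" --pt "0 0 0.4 0 0 0" --pt "0 0 0.35 0 0 0" --pt "0 0 0.25 0 0 0" --pt "0 0 0.2 0 0 0" --pt "0 0 0.15 0 0 0" --pt "0 0 0 0 0 0" --pt "0 0 0 0 0 0"

```text
time_s: 3.9
ee_pos: [0.5563, 0.2334, 0.0188]
ee_rot: [[-0.942, -0.336, 0.001], [-0.336, 0.942, 0.0], [-0.001, -0.0, -1.0]]
ft_force: [-0.4, -0.2, -0.1]
opening: 0.0518
grip_force: 0.0
```

move_arm --pt "0 0 0 0 0 0" --pt "0 0 0 0 0 0" --pt "0 0 0 0 0 0" --pt "0 0 0 0 0 0" --pt "0 0 0 0 0 0" --pt "0 0 -0.1 0 0 0" --pt "0 0 -0.2 0 0 0" --pt "0 0 -0.5 0 0 0" --pt "0 0 -0.6 0 0 0" --pt "0 0 -0.6 0 0 0" --hand 255 --grip_force 40

```text
time_s: 5.15
ee_pos: [0.5559, 0.2333, 0.1402]
ee_rot: [[-0.942, -0.336, 0.0], [-0.336, 0.942, 0.0], [-0.0, -0.0, -1.0]]
ft_force: [-0.1, -0.0, -1.1]
opening: 0.0395
grip_force: 40.5
```

Run:
```python
from h import *
p,R=pose(); ci=camera_info('wrist'); im=grab_frame('wrist'); cv2.imwrite('pics/w1.png',im[:,:,::-1])
leg(627.8,-193.6,140,162.3)
```

```text
t 5.15 p [555.9 233.3 140.2] yaw -160.39 tilt [0.02 0.  ] open 39.5 F [-0.1 -0.  -1.1] grip 40.5
t 5.2 p [557.6 233.9 145.4] yaw -160.38 tilt [0.39 0.14] open 39.5 F [1.1 0.9 4.7] grip 40.6
shift [ 1.29 -7.1   0.08] turn 7.46
```

View pics/w1.png

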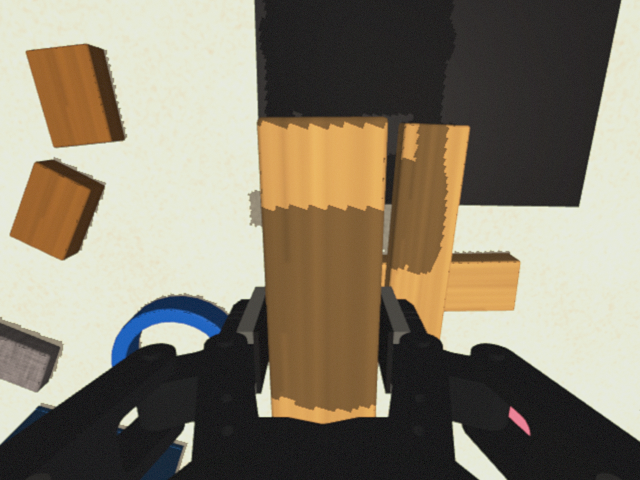

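move_arm --pt "0 0 0 0 0 0.93" --pt "0 0 0 0 0 0.93" --pt "0 0 0 0 0 0.93" --pt "0 0 0 0 0 0.93" --pt "0 0 0 0 0 0.93" --pt "0 0 0 0 0 0.93" --pt "0 0 0 0 0 0.94" --pt "0 0 0 0 0 0.94" --pt "-0.8 -0.55 0 0 0 0" --pt "-0.8 -0.55 0 0 0 0"

```text
time_s: 6.45
ee_pos: [0.6282, 0.1405, 0.1392]
ee_rot: [[-0.953, 0.302, 0.001], [0.302, 0.953, 0.0], [-0.001, 0.0, -1.0]]
ft_force: [-0.1, 0.9, 0.1]
opening: 0.0392
grip_force: 40.6
```

move_arm --pt "-0.8 -0.55 0 0 0 0" --pt "-0.8 -0.55 0 0 0 0" --pt "-0.02 -0.84 0 0 0 0" --pt "-0.01 -0.84 0 0 0 0" --pt "-0.01 -0.84 0 0 0 0" --pt "-0.01 -0.84 0 0 0 0" --pt "-0.01 -0.84 0 0 0 0" --pt "0 0 0 0 0 0" --pt "0 0 0 0 0 0" --pt "0 0 0 0 0 0"

```text
time_s: 7.7
ee_pos: [0.6261, -0.1907, 0.1384]
ee_rot: [[-0.953, 0.302, 0.0], [0.302, 0.953, 0.0], [-0.0, 0.0, -1.0]]
ft_force: [-0.1, 0.0, -0.6]
opening: 0.0392
grip_force: 40.6
```

Run:
```python
from h import *
im=grab_frame('wrist'); cv2.imwrite('pics/w2.png',im[:,:,::-1])
leg(625.9,-193,18.5,162.3)
```

```text
t 7.75 p [ 626.2 -190.7  138.4] yaw 162.41 tilt [0.01 0.  ] open 39.4 F [-0.4  0.  -1.1] grip 40.6
shift [-0.01 -0.04  2.  ] turn 0.02
```

View pics/w2.png

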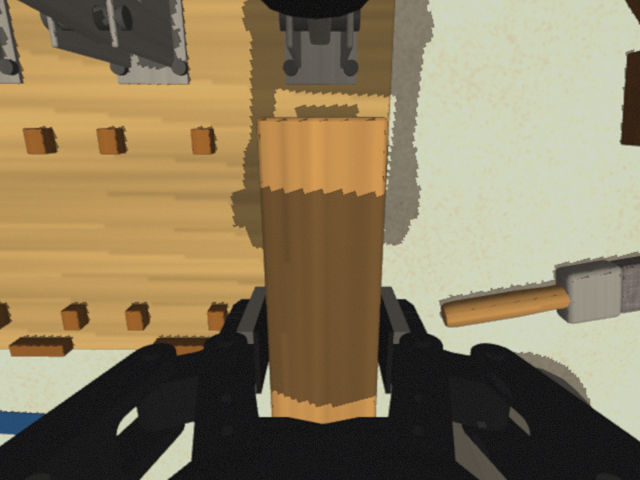

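move_arm --pt "-0.01 -0.04 0.3 0 0 0" --pt "0 0 0.4 0 0 0" --pt "0 0 0.4 0 0 0" --pt "0 0 0.3 0 0 0" --pt "0 0 0.2 0 0 0" --pt "0 0 0.15 0 0 0" --pt "0 0 0.1 0 0 0" --pt "0 0 0.1 0 0 0" --pt "0 0 0.06 0 0 0" --pt "0 0 0 0 0 0"

```text
time_s: 9.0
ee_pos: [0.6256, -0.1944, 0.0176]
ee_rot: [[-0.953, 0.304, -0.0], [0.304, 0.953, 0.0], [0.0, 0.0, -1.0]]
ft_force: [0.0, 0.0, -0.8]
opening: 0.039
grip_force: 40.6
```

move_arm --pt "0 0 0 0 0 0" --pt "0 0 0 0 0 0" --pt "0 0 0 0 0 0" --pt "0 0 -0.15 0 0 0" --pt "0 0 -0.3 0 0 0" --pt "0 0 -0.5 0 0 0" --pt "0 0 -0.5 0 0 0" --pt "0 0 -0.5 0 0 0" --pt "0 0 0 0 0 0" --pt "0 0 0 0 0 0" --hand 90

```text
time_s: 10.25
ee_pos: [0.6254, -0.1944, 0.1349]
ee_rot: [[-0.953, 0.304, 0.0], [0.304, 0.953, -0.0], [-0.0, 0.0, -1.0]]
ft_force: [0.3, 0.9, -0.7]
opening: 0.0552
grip_force: 0.0
```

Run:
```python
from h import *
im=grab_frame('wrist'); cv2.imwrite('pics/w3.png',im[:,:,::-1])
p,R=pose()
t=grab_frame('top'); cv2.imwrite('pics/t3.png',t[:,:,::-1]); ci=camera_info('top')
H,S,V=cv2.split(cv2.cvtColor(t,cv2.COLOR_RGB2HSV))
print('pads',*[b for b in blobs((H<15)&(S>110)&(V<150)&(V>50),ci,.02) if 290<b[0][0]<380],sep='\n')
```

```text
t 10.3 p [ 625.3 -194.3  134.3] yaw 162.32 tilt [-0.05  0.02] open 55.4 F [ 0.5 -0.4 -0.3] grip 0.0
pads
(array([323., 271.]), [428, 28, 57, 36], -21.9)
(array([314., 231.]), [527, 50, 58, 36], 26.0)
(array([315., 199.]), [608, 49, 59, 36], -10.0)
```

View pics/w3.png

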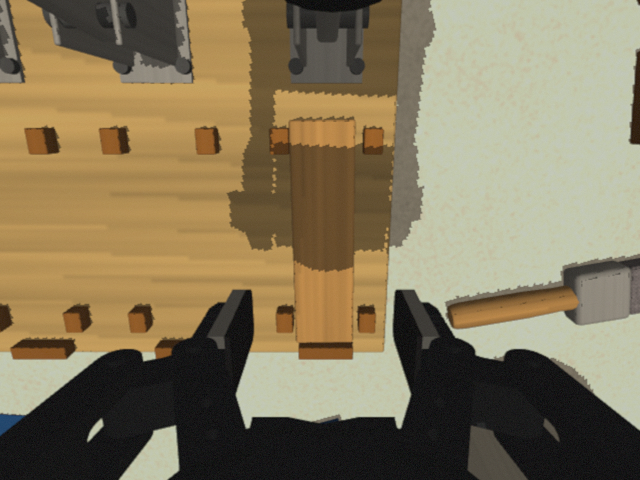

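The strip sits flat between its four blocks at (290–355, 120–342), just short of the end stop. Now the pad at (608,49).

move_arm --pt "0 0.9 0 0 0 0" --pt "0 0.9 0 0 0 0" --pt "0.6 0.75 0 0 0 0" --pt "0.6 0.75 0 0 0 0" --pt "0.31 0.48 0 0 0 0" --pt "0 0 0 0 0 -0.77" --pt "0 0 0 0 0 -0.77" --pt "0 0 0 0 0 0" --pt "0 0 0 0 0 0" --pt "0 0 0 0 0 0" --hand 70

```text
time_s: 11.6
ee_pos: [0.6081, 0.0491, 0.1345]
ee_rot: [[-0.985, 0.174, -0.0], [0.174, 0.985, 0.0], [0.0, -0.0, -1.0]]
ft_force: [-0.4, -0.3, -0.4]
opening: 0.0619
grip_force: 0.0
```

```bash
cat >> h.py <<'E'
def wpads(z=.02,hmax=17):
    "wrist view: brown pads -> tool-frame offset (mm, tool y corrected) and world"
    p,R=pose(); ci=camera_info('wrist'); im=grab_frame('wrist')
    H,S,V=cv2.split(cv2.cvtColor(im,cv2.COLOR_RGB2HSV)); m=((H<hmax)&(S>130)&(V>90)).astype(np.uint8)
    m=cv2.morphologyEx(m,cv2.MORPH_OPEN,np.ones((5,5)))
    for c,(x,y,a,b),t in blobs(m,ci,z,1500):
        d=R.T@(np.array([x,y,p[2]])-p); d[1]-=2.5; w=p+R@d
        print('px',c,'tool',d[:2].round(1),'world',w[:2].round(1),'size',a,b,'yaw',t)
    return im
E
python3 - <<'E'
from h import *
ci=camera_info('wrist'); im=wpads(); cv2.imwrite('pics/w4.png',im[:,:,::-1])
E
```

```text
t 11.6 p [608.1  49.1 134.5] yaw 169.96 tilt [-0.02  0.  ] open 61.9 F [-0.4 -0.3 -0.4] grip 0.0
px [314. 126.] tool [70.6 -5.9] world [537.6  55.5] size 49 28 yaw -89.9
```

View pics/w4.png

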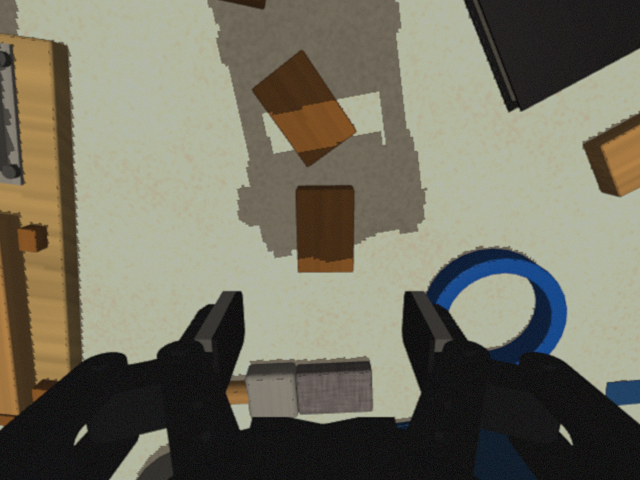

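move_arm --pt "0 0.02 0.4 0 0 0" --pt "0 0 0.4 0 0 0" --pt "0 0 0.4 0 0 0" --pt "0 0 0.4 0 0 0" --pt "0 0 0.3 0 0 0" --pt "0 0 0.2 0 0 0" --pt "0 0 0.1 0 0 0" --pt "0 0 0 0 0 0" --pt "0 0 0 0 0 0" --pt "0 0 0 0 0 0"

```text
time_s: 12.9
ee_pos: [0.6087, 0.0504, 0.0032]
ee_rot: [[-0.985, 0.173, 0.001], [0.173, 0.985, -0.0], [-0.001, 0.0, -1.0]]
ft_force: [1.0, -0.3, 1.1]
opening: 0.0619
grip_force: 0.0
```

move_arm --pt "0 0 0 0 0 0" --pt "0 0 0 0 0 0" --pt "0 0 0 0 0 0" --pt "0 0 0 0 0 0" --pt "0 0 0 0 0 0" --pt "0 0 -0.3 0 0 0" --pt "0 0 -0.5 0 0 0" --pt "0 0 -0.5 0 0 0" --pt "0 0 -0.5 0 0 0" --pt "0 0 -0.5 0 0 0" --hand 255

```text
time_s: 14.15
ee_pos: [0.6082, 0.0504, 0.1427]
ee_rot: [[-0.985, 0.173, 0.001], [0.173, 0.985, 0.0], [-0.001, 0.0, -1.0]]
ft_force: [0.5, -0.2, -0.8]
opening: 0.039
grip_force: 40.6
```

move_arm --pt "0 0 0 0 0 0.77" --pt "0 0 0 0 0 0.77" --pt "-0.7 -0.6 0 0 0 0" --pt "-0.7 -0.6 0 0 0 0" --pt "0.01 -0.86 0 0 0 0" --pt "0.01 -0.86 0 0 0 0" --pt "0 -0.86 0 0 0 0" --pt "0 0 0 0 0 0" --pt "0 0 0 0 0 0" --pt "0 0 0 0 0 0"

```text
time_s: 15.4
ee_pos: [0.6187, -0.1897, 0.141]
ee_rot: [[-0.953, 0.302, 0.0], [0.302, 0.953, 0.0], [-0.0, 0.0, -1.0]]
ft_force: [0.1, 0.4, -0.1]
opening: 0.0387
grip_force: 40.5
```

Run:
```python
from h import *
leg(618.3,-191,41,162.3)
```

```text
t 15.4 p [ 618.7 -189.7  141. ] yaw 162.4 tilt [0.01 0.  ] open 38.7 F [ 0.1  0.4 -0.1] grip 40.5
shift [ 0.   -0.02  1.67] turn 0.02
```

move_arm --pt "0 -0.02 0.4 0 0 0" --pt "0 0 0.4 0 0 0" --pt "0 0 0.35 0 0 0" --pt "0 0 0.2 0 0 0" --pt "0 0 0.13 0 0 0" --pt "0 0 0.1 0 0 0" --pt "0 0 0.05 0 0 0" --pt "0 0 0.03 0 0 0" --pt "0 0 0 0 0 0" --pt "0 0 0 0 0 0"

```text
time_s: 16.65
ee_pos: [0.6181, -0.1921, 0.0413]
ee_rot: [[-0.953, 0.304, 0.0], [0.304, 0.953, -0.0], [-0.0, -0.0, -1.0]]
ft_force: [-0.1, 0.3, -0.3]
opening: 0.039
grip_force: 40.6
```

move_arm --pt "0 0 0 0 0 0" --pt "0 0 0 0 0 0" --pt "0 0 0 0 0 0" --pt "0 0 -0.15 0 0 0" --pt "0 0 -0.3 0 0 0" --pt "0 0 -0.5 0 0 0" --pt "0 0 -0.5 0 0 0" --pt "0 0 -0.2 0 0 0" --pt "0 0 0 0 0 0" --pt "0 0 0 0 0 0" --hand 90

```text
time_s: 17.9
ee_pos: [0.6176, -0.1919, 0.1389]
ee_rot: [[-0.953, 0.304, -0.002], [0.304, 0.953, 0.001], [0.002, 0.0, -1.0]]
ft_force: [0.0, -0.2, -0.6]
opening: 0.055
grip_force: 0.0
```

Run:
```python
from h import *
p,R=pose(); im=grab_frame('wrist'); cv2.imwrite('pics/w5.png',im[:,:,::-1])
```

```text
t 17.9 p [ 617.6 -191.9  138.9] yaw 162.31 tilt [-0.1   0.03] open 55.0 F [ 0.  -0.2 -0.6] grip 0.0
```

View pics/w5.png

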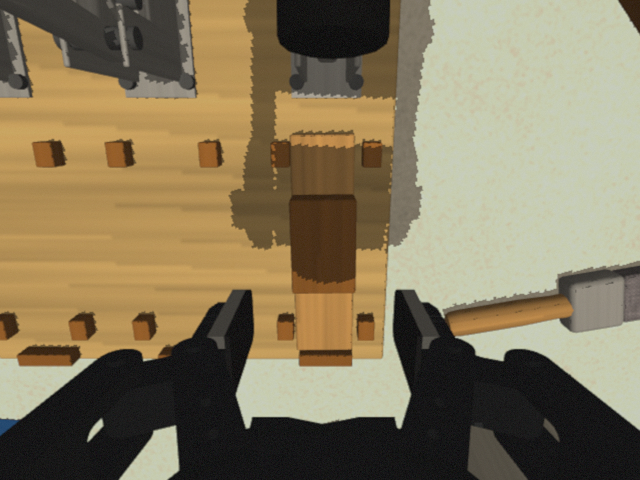

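Pad is square on the strip at (290–356, 195–293). Next is clamp 1: I'll close the fingers, rise, and go above the gap.

move_arm --pt "0 0.02 -0.9 0 0 0" --pt "0 0 -0.95 0 0 0" --pt "0.65 0 0 0 0 0" --pt "0.65 0 0 0 0 0" --pt "0.65 0 0 0 0 0" --pt "0.62 0 0 0 0 0" --pt "0 0 0 0 0 0" --pt "0 0 0 0 0 0" --pt "0 0 0 0 0 0" --pt "0 0 0 0 0 0" --hand 255

```text
time_s: 19.2
ee_pos: [0.4718, -0.1441, 0.2506]
ee_rot: [[-0.953, 0.304, -0.001], [0.304, 0.953, 0.0], [0.001, 0.0, -1.0]]
ft_force: [-0.4, 0.7, -1.0]
opening: -0.0
grip_force: 0.0
```

```bash
cat >> h.py <<'E'
N=np.array([[627.8,-193.6],[595.7,-293.6],[564,-393.6]]); XV=np.array([.9527,-.3040]); YV=np.array([.3040,.9527])
def jig(p,i): return np.r_[(p[:2]-N[i-1])@XV,(p[:2]-N[i-1])@YV,p[2]].round(1)
def jpt(i,x,y=0): return N[i-1]+x*XV+y*YV
E
python3 - <<'E'
from h import *
p,R=pose(); print(jig(p,1)); im=grab_frame('wrist'); cv2.imwrite('pics/w6.png',im[:,:,::-1])
xy=jpt(1,-164); leg(*xy,168,162.3)
E
```

```text
t 19.2 p [ 471.8 -144.1  250.6] yaw 162.32 tilt [-0.04  0.02] open -0.0 F [-0.4  0.7 -1. ] grip 0.0
[-163.7   -0.3  250.6]
t 19.25 p [ 471.7 -144.1  250.7] yaw 162.32 tilt [-0.03  0.01] open -0.2 F [0.1 0.6 0.1] grip 0.0
shift [0.   0.01 1.38] turn 0.0
```

View pics/w6.png

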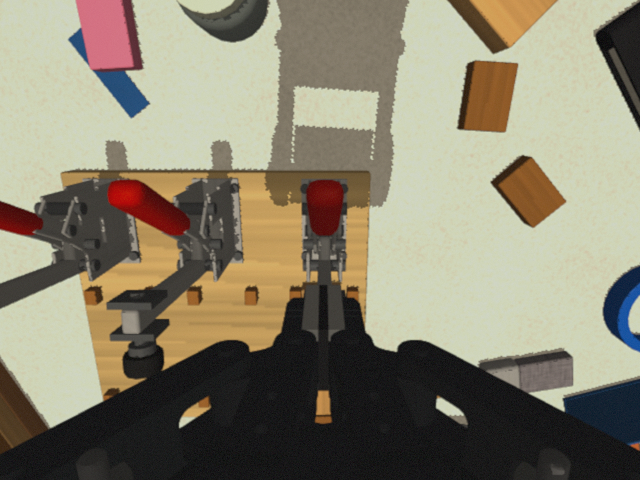

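The handle at (325,210) lines up with the closed fingers at (323,300), so I'll go down into the gap.

move_arm --pt "0 0.01 0.3 0 0 0" --pt "0 0 0.3 0 0 0" --pt "0 0 0.2 0 0 0" --pt "0 0 0.2 0 0 0" --pt "0 0 0.15 0 0 0" --pt "0 0 0.1 0 0 0" --pt "0 0 0.05 0 0 0" --pt "0 0 0.05 0 0 0" --pt "0 0 0 0 0 0" --pt "0 0 0 0 0 0"

```text
time_s: 20.5
ee_pos: [0.4717, -0.1435, 0.1703]
ee_rot: [[-0.953, 0.304, 0.0], [0.304, 0.953, -0.0], [-0.0, -0.0, -1.0]]
ft_force: [0.4, 0.8, -0.3]
opening: 0.0001
grip_force: 0.0
```

Run:
```python
from h import *
p,R=pose(); print(jig(p,1)); im=grab_frame('scene'); cv2.imwrite('pics/s1.png',cv2.resize(im[200:380,100:330],None,fx=3.4,fy=3.3)[:,:,::-1])
```

```text
t 20.5 p [ 471.7 -143.5  170.3] yaw 162.32 tilt [ 0.02 -0.01] open 0.1 F [ 0.4  0.8 -0.3] grip 0.0
[-163.9    0.3  170.3]
```

View pics/s1.png

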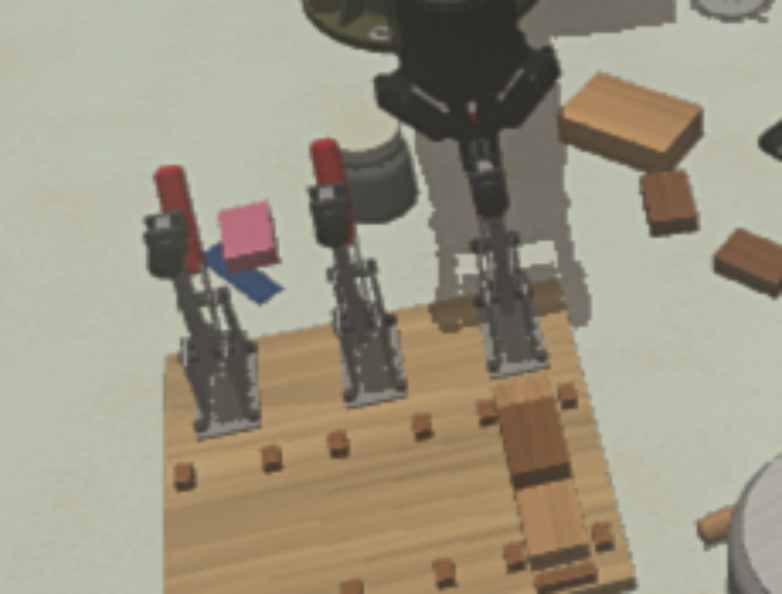

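move_arm --pt "0.18 0 0 0 0 0" --pt "0.12 0 0.01 0 0 0" --pt "0.13 0 0.04 0 0 0" --pt "0.12 0 0.08 0 0 0" --pt "0.11 0 0.1 0 0 0" --pt "0.08 0 0.13 0 0 0" --pt "0.05 0 0.14 0 0 0" --pt "0.03 0 0.13 0 0 0" --pt "0.03 0 0.14 0 0 0" --pt "0 0 0.14 0 0 0"

```text
time_s: 21.8
ee_pos: [0.4229, -0.1279, 0.1148]
ee_rot: [[-0.953, 0.304, -0.0], [0.304, 0.953, 0.0], [0.0, 0.0, -1.0]]
ft_force: [-0.1, 0.0, -0.3]
opening: 0.0002
grip_force: 0.0
```

move_arm --pt "0 0 0.14 0 0 0" --pt "0 0 0.1 0 0 0" --pt "0 0 0.08 0 0 0" --pt "0 0 0.07 0 0 0" --pt "0 0 0.05 0 0 0" --pt "0 0 0 0 0 0" --pt "0 0 0 0 0 0" --pt "0 0 0 0 0 0" --pt "0 0 0 0 0 0" --pt "0 0 0 0 0 0"

```text
time_s: 23.05
ee_pos: [0.4235, -0.1281, 0.0906]
ee_rot: [[-0.953, 0.304, 0.001], [0.304, 0.953, -0.001], [-0.001, -0.0, -1.0]]
ft_force: [-10.1, 3.9, 25.7]
opening: -0.0002
grip_force: 13.9
```

Run:
```python
from h import *
p,R=pose(); print(jig(p,1)); im=grab_frame('scene'); cv2.imwrite('pics/s2.png',cv2.resize(im[200:380,100:330],None,fx=3.4,fy=3.3)[:,:,::-1])
```

```text
t 23.05 p [ 423.5 -128.1   90.6] yaw 162.32 tilt [ 0.08 -0.03] open -0.2 F [-10.1   3.9  25.7] grip 13.9
[-214.6    0.3   90.6]
```

View pics/s2.png

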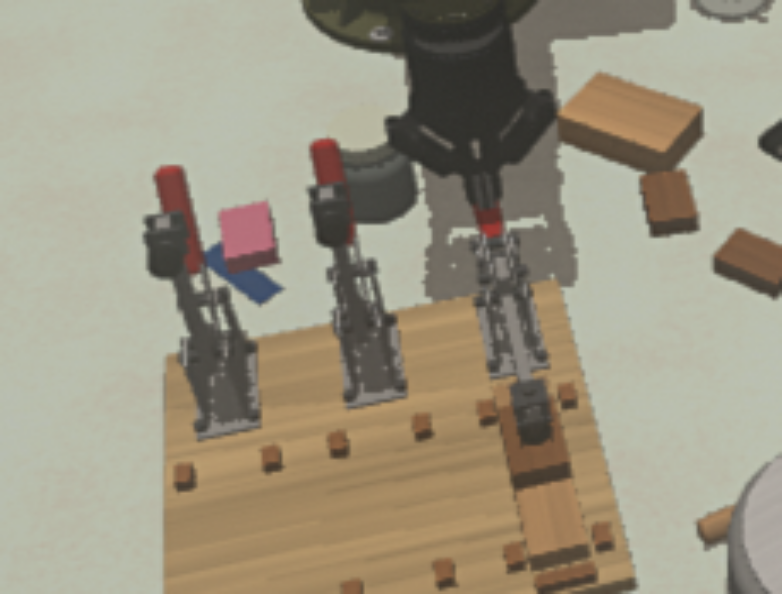

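Handle 1 is at its stop, pressed with 26 N at the locked height, and the spindle sits on the pad at (533,410). I'll retreat, check the lock numerically, and go to strip A.

move_arm --pt "0 0 -0.2 0 0 0" --pt "0 0 -0.8 0 0 0" --pt "0 0 -0.9 0 0 0" --pt "0 0 -0.8 0 0 0" --pt "0.04 0.91 0 0 0 0" --pt "0.04 0.91 0 0 0 0" --pt "0.04 0.91 0 0 0 0" --pt "0.04 0.91 0 0 0 0" --pt "0.04 0.91 0 0 0 0" --pt "0.04 0.91 0 0 0 0" --hand 75

```text
time_s: 24.35
ee_pos: [0.5091, 0.1904, 0.2512]
ee_rot: [[-0.953, 0.304, 0.0], [0.304, 0.953, 0.0], [-0.0, 0.0, -1.0]]
ft_force: [0.9, -1.0, 0.3]
opening: 0.0603
grip_force: 0.0
```

move_arm --pt "0.05 0.92 0 0 0 0" --pt "0.05 0.92 0 0 0 0" --pt "0 0 0.2 0 0 -0.88" --pt "0 0 0.2 0 0 -0.88" --pt "0 0 0.2 0 0 -0.88" --pt "0 0 0.2 0 0 -0.88" --pt "0 0 0.2 0 0 -0.88" --pt "0 0 0.2 0 0 -0.88" --pt "0 0 0 0 0 -0.9" --pt "0 0 0 0 0 -0.9"

```text
time_s: 25.6
ee_pos: [0.5366, 0.2955, 0.1788]
ee_rot: [[-0.952, -0.307, -0.0], [-0.307, 0.952, -0.0], [0.0, -0.0, -1.0]]
ft_force: [0.2, 0.2, -0.1]
opening: 0.0603
grip_force: 0.0
```

move_arm --pt "0 0 0 0 0 0" --pt "0 0 0 0 0 0" --pt "0 0 0 0 0 0" --pt "0 0 0 0 0 0" --pt "0 0 0 0 0 0" --pt "0 0 0 0 0 0" --pt "0 0 0 0 0 0" --pt "0 0 0 0 0 0" --pt "0 0 0 0 0 0" --pt "0 0 0 0 0 0"

```text
time_s: 26.85
ee_pos: [0.5366, 0.2955, 0.1791]
ee_rot: [[-0.953, -0.304, -0.0], [-0.304, 0.953, -0.0], [0.0, -0.0, -1.0]]
ft_force: [0.6, 0.3, -0.2]
opening: 0.0602
grip_force: 0.0
```

```bash
cat >> h.py <<'E'
def strip(z,smin=-100,smax=10,h=(8,24)):
    "wrist view: strip along tool x; edges in tool frame (mm, y corrected), using part smin<-x<smax ... book side is tool +x"
    p,R=pose(); ci=camera_info('wrist'); im=grab_frame('wrist')
    H,S,V=cv2.split(cv2.cvtColor(im,cv2.COLOR_RGB2HSV)); m=((H>=h[0])&(H<=h[1])&(S>80)&(V>60))
    v,u=np.nonzero(m); w=(ray(ci,np.c_[u,v],z)*1000-[*p[:2],z*1000])@R; w[:,1]-=2.5
    w=w[(abs(w[:,1])<34)&(w[:,0]>-smax)&(w[:,0]<-smin)]; r=[]
    for s in np.arange(-smax,-smin,4):
        q=w[(w[:,0]>=s)&(w[:,0]<s+4),1]
        if len(q)>40: r.append((s+2,*np.percentile(q,[1,99])))
    r=np.array(r); print(r[::3].round(1).tolist())
    f=np.polyfit(r[:-1,0],(r[:-1,1]+r[:-1,2])/2,1); e=np.percentile(w[abs(w[:,1]-f[1])<12,0],99.5)
    print('mid y at 0',f[1].round(1),'skew deg',np.degrees(np.arctan(f[0])).round(1),'width',np.median(r[:,2]-r[:,1]).round(1),'end x',e.round(1)); return im
def red():
    ci=camera_info('top'); t=grab_frame('top'); H,S,V=cv2.split(cv2.cvtColor(t,cv2.COLOR_RGB2HSV))
    m=((H<6)|(H>174))&(S>170)&(V>70); m[:,545:]=False; m[:, :370]=False
    for c,(x,y,a,b),th in blobs(m,ci,.1,20): print('red',c,[round(float(k),1) for k in (x,y)],a,b)
    print('pads',*[b for b in blobs((H<15)&(S>110)&(V<150)&(V>50),ci,.02) if 280<b[0][0]<380 and b[0][1]>160],sep='\n')
    return t
E
python3 - <<'E'
from h import *
im=strip(.04); cv2.imwrite('pics/w7.png',im[:,:,::-1]); t=red(); cv2.imwrite('pics/t7.png',t[:,:,::-1])
E
```

```text
t 26.85 p [536.6 295.5 179.1] yaw -162.28 tilt [-0. -0.] open 60.2 F [ 0.6  0.3 -0.2] grip 0.0
[[-8.0, -19.2, 20.0], [4.0, -18.9, 19.8], [16.0, -18.7, 20.3], [28.0, -19.2, 20.8], [40.0, -19.0, 20.6], [52.0, -18.7, 21.0], [64.0, -18.5, 20.8]]
mid y at 0 0.5 skew deg 0.5 width 39.3 end x 73.9
red [489. 280.] [395.0, -357.0] 41 16
red [444. 266.] [428.0, -253.0] 38 19
red [391. 267.] [426.0, -128.0] 78 17
pads
(array([324., 271.]), [428, 28, 57, 36], -22.0)
(array([315., 231.]), [527, 50, 58, 36], 26.0)
```

move_arm --pt "0 0.01 0.4 0 0 0" --pt "0 0 0.5 0 0 0" --pt "0 0 0.5 0 0 0" --pt "0 0 0.4 0 0 0" --pt "0 0 0.3 0 0 0" --pt "0 0 0.25 0 0 0" --pt "0 0 0.2 0 0 0" --pt "0 0 0.12 0 0 0" --pt "0 0 0 0 0 0" --pt "0 0 0 0 0 0"

```text
time_s: 28.2
ee_pos: [0.5368, 0.2962, 0.0194]
ee_rot: [[-0.953, -0.304, 0.001], [-0.304, 0.953, 0.0], [-0.001, 0.0, -1.0]]
ft_force: [0.4, -0.8, 0.8]
opening: 0.0601
grip_force: 0.0
```

move_arm --pt "0 0 0 0 0 0" --pt "0 0 0 0 0 0" --pt "0 0 0 0 0 0" --pt "0 0 0 0 0 0" --pt "0 0 0 0 0 0" --pt "0 0 -0.1 0 0 0" --pt "0 0 -0.3 0 0 0" --pt "0 0 -0.6 0 0 0" --pt "0 0 -0.6 0 0 0" --pt "0 0 -0.6 0 0 0" --hand 255

```text
time_s: 29.45
ee_pos: [0.5364, 0.2961, 0.1534]
ee_rot: [[-0.953, -0.304, 0.001], [-0.304, 0.953, 0.0], [-0.001, 0.0, -1.0]]
ft_force: [0.1, 0.5, -1.2]
opening: 0.0396
grip_force: 40.9
```

move_arm --pt "0 0 0 0 0 0.88" --pt "0 0 0 0 0 0.88" --pt "0 0 0 0 0 0.88" --pt "0 0 0 0 0 0.88" --pt "0 0 0 0 0 0.88" --pt "0 0 0 0 0 0.88" --pt "0 0 0 0 0 0.9" --pt "0 0 0 0 0 0.9" --pt "-0.9 -0.3 0 0 0 0" --pt "-0.9 -0.3 0 0 0 0"

```text
time_s: 30.7
ee_pos: [0.6294, 0.2285, 0.1526]
ee_rot: [[-0.953, 0.303, 0.001], [0.303, 0.953, 0.0], [-0.001, 0.001, -1.0]]
ft_force: [0.1, -0.3, -0.6]
opening: 0.0393
grip_force: 40.9
```

move_arm --pt "-0.9 -0.3 0 0 0 0" --pt "-0.9 -0.3 0 0 0 0" --pt "-0.2 -0.87 0 0 0 0" --pt "-0.11 -0.87 0 0 0 0" --pt "0 -0.87 0 0 0 0" --pt "0 -0.87 0 0 0 0" --pt "0 -0.87 0 0 0 0" --pt "0 -0.87 0 0 0 0" --pt "0 -0.87 0 0 0 0" --pt "0 -0.87 0 0 0 0"

```text
time_s: 31.95
ee_pos: [0.6106, -0.2432, 0.1523]
ee_rot: [[-0.953, 0.304, 0.001], [0.304, 0.953, -0.0], [-0.001, -0.0, -1.0]]
ft_force: [1.0, -0.8, -1.2]
opening: 0.0392
grip_force: 40.9
```

move_arm --pt "0 -0.87 0 0 0 0" --pt "0 0 0 0 0 0" --pt "0 0 0 0 0 0" --pt "0 0 0 0 0 0" --pt "0 0 0 0 0 0" --pt "0 0 0 0 0 0" --pt "0 0 0 0 0 0" --pt "0 0 0 0 0 0" --pt "0 0 0 0 0 0" --pt "0 0 0 0 0 0"

```text
time_s: 33.2
ee_pos: [0.5954, -0.2914, 0.1509]
ee_rot: [[-0.953, 0.304, -0.0], [0.304, 0.953, 0.0], [0.0, -0.0, -1.0]]
ft_force: [-0.1, 0.2, -0.4]
opening: 0.0392
grip_force: 40.9
```

Run:
```python
from h import *
xy=jpt(2,-1); leg(*xy,18,162.3)
```

```text
t 33.2 p [ 595.4 -291.4  150.9] yaw 162.31 tilt [-0.  0.] open 39.2 F [-0.1  0.2 -0.4] grip 40.9
shift [ 0.   -0.03  2.21] turn 0.0
```

move_arm --pt "0 -0.03 0.4 0 0 0" --pt "0 0 0.5 0 0 0" --pt "0 0 0.4 0 0 0" --pt "0 0 0.3 0 0 0" --pt "0 0 0.2 0 0 0" --pt "0 0 0.15 0 0 0" --pt "0 0 0.1 0 0 0" --pt "0 0 0.1 0 0 0" --pt "0 0 0.06 0 0 0" --pt "0 0 0 0 0 0"

```text
time_s: 34.45
ee_pos: [0.5948, -0.293, 0.0182]
ee_rot: [[-0.953, 0.304, -0.0], [0.304, 0.953, 0.0], [0.0, 0.0, -1.0]]
ft_force: [-0.1, 0.4, -0.4]
opening: 0.0394
grip_force: 40.9
```

move_arm --pt "0 0 0 0 0 0" --pt "0 0 0 0 0 0" --pt "0 0 0 0 0 0" --pt "0 0 -0.15 0 0 0" --pt "0 0 -0.3 0 0 0" --pt "0 0 -0.5 0 0 0" --pt "0 0 -0.5 0 0 0" --pt "0 0 -0.5 0 0 0" --pt "0 0 0 0 0 0" --pt "0 0 0 0 0 0" --hand 90

```text
time_s: 35.7
ee_pos: [0.5947, -0.293, 0.1356]
ee_rot: [[-0.953, 0.304, 0.0], [0.304, 0.953, -0.0], [-0.0, -0.0, -1.0]]
ft_force: [-0.8, 0.7, -0.7]
opening: 0.0555
grip_force: 0.0
```

Run:
```python
from h import *
p,R=pose(); print(jig(p,2)); ci=camera_info('wrist'); im=grab_frame('wrist'); cv2.imwrite('pics/w8.png',im[:,:,::-1])
# brown nest blocks in tool frame at z=.03
H,S,V=cv2.split(cv2.cvtColor(im,cv2.COLOR_RGB2HSV)); m=cv2.morphologyEx(((H<14)&(S>150)&(V>60)).astype(np.uint8),cv2.MORPH_OPEN,np.ones((3,3)))
for c,(x,y,a,b),t in blobs(m,ci,.03,80): print('block',c,((np.r_[x,y,p[2]]-p)@R)[:2].round(1)-[0,2.5],a,b)
red()
```

```text
t 35.7 p [ 594.7 -293.   135.6] yaw 162.32 tilt [ 0.01 -0.  ] open 55.5 F [-0.8  0.7 -0.7] grip 0.0
[ -1.1   0.3 135.6]
red [492. 284.] [385.0, -364.0] 21 12
red [391. 268.] [425.0, -129.0] 78 18
pads
(array([305., 237.]), [510, 74, 58, 37], 26.2)
```

move_arm --pt "0 0.9 -0.2 0 0 0" --pt "0 0.9 -0.2 0 0 0" --pt "0 0.9 0 0 0 0" --pt "0 0.9 0 0 0 0" --pt "0.55 0.65 0 0 0 0" --pt "0.93 0 0 0 0 0" --pt "0.93 0 0 0 0 0" --pt "0.93 0 0 0 0 0" --pt "0.93 0 0 0 0 0" --pt "0 0 0.3 0 0 0.86" --hand 70

```text
time_s: 37.05
ee_pos: [0.4262, 0.0285, 0.1419]
ee_rot: [[-0.927, 0.374, 0.002], [0.374, 0.927, 0.0], [-0.001, 0.001, -1.0]]
ft_force: [1.0, 0.0, 0.7]
opening: 0.0622
grip_force: 0.0
```

move_arm --pt "0 0 0.1 0 0 0" --pt "0 0 0 0 0 0" --pt "0 0 0 0 0 0" --pt "0 0 0 0 0 0" --pt "0 0 0 0 0 0" --pt "0 0 0 0 0 0" --pt "0 0 0 0 0 0" --pt "0 0 0 0 0 0" --pt "0 0 0 0 0 0" --pt "0 0 0 0 0 0"

```text
time_s: 38.3
ee_pos: [0.4282, 0.0277, 0.1353]
ee_rot: [[-0.927, 0.374, -0.0], [0.374, 0.927, -0.0], [0.0, -0.0, -1.0]]
ft_force: [-0.2, 0.9, -0.3]
opening: 0.0621
grip_force: 0.0
```

```bash
cat >> h.py <<'E'
def padat(z=.02,r=45):
    "pad nearest the TCP in the wrist view (dark or lit wood on pale table), tool frame"
    p,R=pose(); ci=camera_info('wrist'); im=grab_frame('wrist'); H,S,V=cv2.split(cv2.cvtColor(im,cv2.COLOR_RGB2HSV))
    v,u=np.nonzero((H<22)&(S>140)&(V>35)); w=(ray(ci,np.c_[u,v],z)*1000-[*p[:2],z*1000])@R; w[:,1]-=2.5
    k=(abs(w[:,0])<r+10)&(abs(w[:,1])<r); w=w[k]
    (x,y),(a,b),t=cv2.minAreaRect(w[:,:2].astype(np.float32))
    lo,hi=np.percentile(w[:,:2],[.5,99.5],axis=0); print('pad tool rect',round(x,1),round(y,1),round(a,1),round(b,1),round(t,1),'box',lo.round(1),hi.round(1),len(w)); return im
E
python3 - <<'E'
from h import *
im=padat(); cv2.imwrite('pics/w9.png',im[:,:,::-1]); t=red(); cv2.imwrite('pics/t9.png',t[:,:,::-1])
E
```

```text
t 38.3 p [428.2  27.7 135.3] yaw 158.02 tilt [-0. -0.] open 62.1 F [-0.2  0.9 -0.3] grip 0.0
pad tool rect 0.0 12.3 62.8 110.3 88.5 box [-51.1 -18.8] [54.4 44.1] 5516
red [489. 280.] [395.0, -357.0] 41 16
red [444. 266.] [428.0, -253.0] 38 19
red [391. 267.] [425.0, -128.0] 78 17
pads
```

```bash
python3 - <<'E'
s=open('h.py').read()
s=s.replace("    v,u=np.nonzero((H<22)&(S>140)&(V>35)); w=","    c=proj(ci,np.r_[p[:2]/1000,z])[0].round().astype(int); n,L=cv2.connectedComponents(cv2.morphologyEx(((H<22)&(S>140)&(V>35)).astype(np.uint8),cv2.MORPH_OPEN,np.ones((3,3)))); v,u=np.nonzero(L==L[c[1],c[0]]); w=")
open('h.py','w').write(s)
E
python3 - <<'E'
from h import *
im=padat()
E
```

```text
t 38.4 p [428.2  27.7 135.3] yaw 158.02 tilt [-0.  0.] open 62.0 F [ 0.1 -0.6 -0.7] grip 0.0
pad tool rect 3.3 0.1 38.3 60.7 89.2 box [-26.9 -18.8] [32.9 19.1] 4702
```

move_arm --pt "0.05 0 0.4 0 0 0" --pt "0 0 0.4 0 0 0" --pt "0 0 0.4 0 0 0" --pt "0 0 0.4 0 0 0" --pt "0 0 0.3 0 0 0" --pt "0 0 0.2 0 0 0" --pt "0 0 0.1 0 0 0" --pt "0 0 0 0 0 0" --pt "0 0 0 0 0 0" --pt "0 0 0 0 0 0"

```text
time_s: 39.7
ee_pos: [0.4257, 0.0288, 0.0037]
ee_rot: [[-0.927, 0.374, 0.001], [0.374, 0.927, -0.0], [-0.001, 0.0, -1.0]]
ft_force: [0.1, 0.2, 0.6]
opening: 0.062
grip_force: 0.0
```

move_arm --pt "0 0 0 0 0 0" --pt "0 0 0 0 0 0" --pt "0 0 0 0 0 0" --pt "0 0 0 0 0 0" --pt "0 0 0 0 0 0" --pt "0 0 -0.4 0 0 0" --pt "0 0 -0.5 0 0 0" --pt "0 0 -0.6 0 0 0" --pt "0 0 -0.6 0 0 0" --pt "0 0 -0.4 0 0 -0.86" --hand 255

```text
time_s: 40.95
ee_pos: [0.4256, 0.0288, 0.155]
ee_rot: [[-0.953, 0.302, 0.002], [0.302, 0.953, -0.0], [-0.002, 0.0, -1.0]]
ft_force: [-0.3, -0.2, -1.3]
opening: 0.039
grip_force: 40.6
```

move_arm --pt "-0.93 0 0 0 0 0" --pt "-0.93 0 0 0 0 0" --pt "-0.93 0 0 0 0 0" --pt "-0.93 0 0 0 0 0" --pt "-0.45 -0.66 0 0 0 0" --pt "0 -0.9 0 0 0 0" --pt "0 -0.9 0 0 0 0" --pt "0 -0.9 0 0 0 0" --pt "0 -0.9 0 0 0 0" --pt "0 0 0 0 0 0"

```text
time_s: 42.2
ee_pos: [0.5847, -0.294, 0.153]
ee_rot: [[-0.951, 0.308, -0.0], [0.308, 0.951, -0.0], [0.0, -0.0, -1.0]]
ft_force: [-0.1, 1.2, -0.2]
opening: 0.0388
grip_force: 40.6
```

move_arm --pt "0 0 0 0 0 0" --pt "0 0 0 0 0 0" --pt "0 0 0 0 0 0" --pt "0 0 0 0 0 0" --pt "0 0 0 0 0 0" --pt "0 0 0 0 0 0" --pt "0 0 0 0 0 0" --pt "0 0 0 0 0 0" --pt "0 0 0 0 0 0" --pt "0 0 0 0 0 0"

```text
time_s: 43.45
ee_pos: [0.5862, -0.2907, 0.1533]
ee_rot: [[-0.953, 0.304, -0.0], [0.304, 0.953, 0.0], [0.0, 0.0, -1.0]]
ft_force: [-0.3, -0.1, 0.0]
opening: 0.0388
grip_force: 40.6
```

Run:
```python
from h import *
leg(*jpt(2,-10),41,162.3)
```

```text
t 43.45 p [ 586.2 -290.7  153.3] yaw 162.32 tilt [-0.  0.] open 38.8 F [-0.3 -0.1  0. ] grip 40.6
shift [0.   0.   1.87] turn 0.0
```

move_arm --pt "0 0 0.4 0 0 0" --pt "0 0 0.4 0 0 0" --pt "0 0 0.4 0 0 0" --pt "0 0 0.3 0 0 0" --pt "0 0 0.15 0 0 0" --pt "0 0 0.1 0 0 0" --pt "0 0 0.06 0 0 0" --pt "0 0 0.04 0 0 0" --pt "0 0 0 0 0 0" --pt "0 0 0 0 0 0"

```text
time_s: 44.7
ee_pos: [0.5863, -0.2908, 0.0426]
ee_rot: [[-0.953, 0.304, 0.0], [0.304, 0.953, -0.0], [-0.0, -0.0, -1.0]]
ft_force: [-0.5, -0.3, 0.6]
opening: 0.0393
grip_force: 40.6
```

move_arm --pt "0 0 0 0 0 0" --pt "0 0 0 0 0 0" --pt "0 0 0 0 0 0" --pt "0 0 -0.15 0 0 0" --pt "0 0 -0.3 0 0 0" --pt "0 0 -0.5 0 0 0" --pt "0 0 -0.5 0 0 0" --pt "0 0 -0.2 0 0 0" --pt "0 0 0 0 0 0" --pt "0 0 0 0 0 0" --hand 90

```text
time_s: 45.95
ee_pos: [0.5858, -0.2905, 0.1401]
ee_rot: [[-0.953, 0.304, -0.002], [0.304, 0.953, 0.001], [0.002, 0.0, -1.0]]
ft_force: [0.5, -0.2, -0.4]
opening: 0.0551
grip_force: 0.0
```

Run:
```python
from h import *
p,R=pose(); print(jig(p,2)); im=grab_frame('wrist'); cv2.imwrite('pics/w10.png',im[:,:,::-1])
# dark pad vs light strip: compare with the nest-1 picture w5 (same pose rel. nest): shift by phase correlation of crop
a=cv2.imread('pics/w5.png',0)[100:350,270:380].astype(np.float32); b=cv2.cvtColor(im,cv2.COLOR_RGB2GRAY)[100:350,270:380].astype(np.float32)
print(cv2.phaseCorrelate(a,b,cv2.createHanningWindow((110,250),cv2.CV_32F)))
for v in (160,245,320): print(v,im[v,275:375:5,0].tolist())
for v in range(110,360,8): print(v,im[v,322].tolist(),end=' ')
```

```text
t 45.95 p [ 585.8 -290.5  140.1] yaw 162.32 tilt [-0.09  0.05] open 55.1 F [ 0.5 -0.2 -0.4] grip 0.0
[-10.4  -0.  140.1]
((-0.05793445894438065, 1.519141782324283), 0.42487680002848305)
160 [99, 157, 99, 121, 117, 121, 111, 122, 123, 135, 126, 126, 128, 121, 122, 130, 124, 70, 102, 103]
245 [214, 214, 214, 157, 85, 86, 87, 86, 86, 85, 93, 88, 89, 87, 93, 87, 93, 126, 125, 127]
320 [157, 107, 93, 92, 173, 215, 216, 220, 217, 218, 206, 209, 214, 211, 217, 192, 94, 101, 102, 96]
110 [226, 188, 112] 118 [218, 178, 104] 126 [213, 170, 102] 134 [166, 132, 82] 142 [202, 146, 81] 150 [132, 97, 54] 158 [132, 97, 57] 166 [134, 98, 59] 174 [132, 97, 55] 182 [131, 96, 56] 190 [132, 97, 55] 198 [62, 40, 23] 206 [89, 57, 27] 214 [92, 61, 29] 222 [91, 61, 31] 230 [89, 59, 31] 238 [89, 58, 28] 246 [88, 58, 30] 254 [90, 59, 28] 262 [89, 58, 27] 270 [87, 57, 25] 278 [89, 59, 29] 286 [155, 100, 47] 294 [163, 109, 56] 302 [216, 158, 87] 310 [216, 158, 86] 318 [214, 156, 86] 326 [212, 155, 86] 334 [211, 154, 86] 342 [207, 151, 84] 350 [112, 81, 44] 358 [162, 103, 49]
```

move_arm --pt "0 0 -0.9 0 0 0" --pt "0 0 -0.93 0 0 0" --pt "0.65 0 0 0 0 0" --pt "0.65 0 0 0 0 0" --pt "0.65 0 0 0 0 0" --pt "0.61 0 0 0 0 0" --pt "0 0 0 0 0 0" --pt "0 0 0 0 0 0" --pt "0 0 0 0 0 0" --pt "0 0 0 0 0 0" --hand 255

```text
time_s: 47.25
ee_pos: [0.4402, -0.2441, 0.2507]
ee_rot: [[-0.953, 0.304, -0.001], [0.304, 0.953, 0.0], [0.001, 0.0, -1.0]]
ft_force: [-0.1, 0.4, -0.0]
opening: -0.0002
grip_force: 0.0
```

Run:
```python
from h import *
p,R=pose(); print(jig(p,2)); leg(*jpt(2,-164),170,162.3)
im=grab_frame('wrist'); cv2.imwrite('pics/w11.png',im[:,:,::-1])
for f in (cv2.imread('pics/w6.png')[:,:,::-1],im):
    f=f.astype(int); m=((f[...,0]>80)&(f[...,1]<40)&(f[...,2]<40))[150:260,250:400]; v,u=np.nonzero(m); print('red handle',u.mean()+250,v.min()+150,v.max()+150)
```

```text
t 47.25 p [ 440.2 -244.1  250.7] yaw 162.33 tilt [-0.03  0.02] open -0.2 F [-0.1  0.4 -0. ] grip 0.0
[-1.632e+02 -1.000e-01  2.507e+02]
t 47.25 p [ 440.2 -244.1  250.7] yaw 162.33 tilt [-0.03  0.02] open -0.2 F [-0.1  0.4 -0. ] grip 0.0
shift [0.01 0.   1.34] turn 0.01
red handle 326.1927621861152 180 233
red handle 325.18006430868166 179 233
```

Same picture as for clamp 1, so I'll repeat the push.

move_arm --pt "0.01 0 0.3 0 0 0" --pt "0 0 0.3 0 0 0" --pt "0 0 0.2 0 0 0" --pt "0 0 0.2 0 0 0" --pt "0 0 0.15 0 0 0" --pt "0 0 0.1 0 0 0" --pt "0 0 0.05 0 0 0" --pt "0 0 0.05 0 0 0" --pt "0 0 0 0 0 0" --pt "0 0 0 0 0 0"

```text
time_s: 48.55
ee_pos: [0.4394, -0.2439, 0.1703]
ee_rot: [[-0.953, 0.304, 0.0], [0.304, 0.953, -0.0], [-0.0, -0.0, -1.0]]
ft_force: [-0.7, 0.4, -0.4]
opening: -0.0002
grip_force: 0.0
```

move_arm --pt "0.18 0 0 0 0 0" --pt "0.12 0 0.01 0 0 0" --pt "0.13 0 0.04 0 0 0" --pt "0.12 0 0.08 0 0 0" --pt "0.11 0 0.1 0 0 0" --pt "0.08 0 0.13 0 0 0" --pt "0.05 0 0.14 0 0 0" --pt "0.03 0 0.13 0 0 0" --pt "0.03 0 0.14 0 0 0" --pt "0 0 0.14 0 0 0"

```text
time_s: 49.8
ee_pos: [0.3906, -0.2283, 0.1148]
ee_rot: [[-0.953, 0.304, -0.0], [0.304, 0.953, 0.0], [0.0, 0.0, -1.0]]
ft_force: [-0.6, 0.3, -0.2]
opening: 0.0003
grip_force: 0.0
```

move_arm --pt "0 0 0.14 0 0 0" --pt "0 0 0.1 0 0 0" --pt "0 0 0.08 0 0 0" --pt "0 0 0.07 0 0 0" --pt "0 0 0.05 0 0 0" --pt "0 0 0 0 0 0" --pt "0 0 0 0 0 0" --pt "0 0 0 0 0 0" --pt "0 0 0 0 0 0" --pt "0 0 0 0 0 0"

```text
time_s: 51.05
ee_pos: [0.3911, -0.2286, 0.0906]
ee_rot: [[-0.953, 0.304, 0.001], [0.304, 0.953, -0.001], [-0.001, -0.0, -1.0]]
ft_force: [-10.4, 5.9, 25.9]
opening: -0.0002
grip_force: 13.5
```

Run:
```python
from h import *
p,R=pose(); print(jig(p,2)); leg(574.7,307.1,250)
```

```text
t 51.05 p [ 391.1 -228.6   90.6] yaw 162.32 tilt [ 0.07 -0.05] open -0.2 F [-10.4   5.9  25.9] grip 13.5
[-214.7   -0.3   90.6]
t 51.05 p [ 391.1 -228.6   90.6] yaw 162.32 tilt [ 0.07 -0.05] open -0.2 F [-10.4   5.9  25.9] grip 13.5
shift [-0.21  9.43 -2.66] turn 0
```

move_arm --pt "0 0 -0.2 0 0 0" --pt "0 0 -0.8 0 0 0" --pt "0 0 -0.9 0 0 0" --pt "0 0 -0.76 0 0 0" --pt "-0.02 0.86 0 0 0 0" --pt "-0.02 0.86 0 0 0 0" --pt "-0.02 0.86 0 0 0 0" --pt "-0.02 0.86 0 0 0 0" --pt "-0.02 0.86 0 0 0 0" --pt "-0.02 0.86 0 0 0 0" --hand 75

```text
time_s: 52.3
ee_pos: [0.4919, 0.0662, 0.2488]
ee_rot: [[-0.953, 0.304, 0.0], [0.304, 0.953, -0.0], [-0.0, 0.0, -1.0]]
ft_force: [1.1, -1.0, 0.1]
opening: 0.0603
grip_force: 0.0
```

move_arm --pt "-0.02 0.86 0 0 0 0" --pt "-0.02 0.86 0 0 0 0" --pt "-0.02 0.85 0 0 0 0" --pt "-0.02 0.85 0 0 0 0" --pt "-0.01 0.85 0 0 0 0" --pt "0 0 0.2 0 0 0.95" --pt "0 0 0.2 0 0 0.95" --pt "0 0 0.2 0 0 0.95" --pt "0 0 0.2 0 0 0.95" --pt "0 0 0.2 0 0 0.95"

```text
time_s: 53.55
ee_pos: [0.5745, 0.3069, 0.1881]
ee_rot: [[-0.748, 0.664, -0.0], [0.664, 0.748, -0.0], [0.0, -0.0, -1.0]]
ft_force: [1.0, 0.6, 0.2]
opening: 0.0601
grip_force: 0.0
```

move_arm --pt "0 0 0.2 0 0 0.95" --pt "0 0 0 0 0 0.95" --pt "0 0 0 0 0 0.95" --pt "0 0 0 0 0 0.95" --pt "0 0 0 0 0 0.95" --pt "0 0 0 0 0 0.95" --pt "0 0 0 0 0 0" --pt "0 0 0 0 0 0" --pt "0 0 0 0 0 0" --pt "0 0 0 0 0 0"

```text
time_s: 54.8
ee_pos: [0.5745, 0.3069, 0.1766]
ee_rot: [[-0.344, 0.939, -0.0], [0.939, 0.344, 0.0], [0.0, -0.0, -1.0]]
ft_force: [-0.1, -0.3, 0.4]
opening: 0.0602
grip_force: 0.0
```

Run:
```python
from h import *
im=strip(.02,-100,40); cv2.imwrite('pics/w12.png',im[:,:,::-1]); t=red(); cv2.imwrite('pics/t12.png',t[:,:,::-1])
```

```text
t 54.8 p [574.5 306.9 176.6] yaw 110.1 tilt [-0.  0.] open 60.2 F [-0.1 -0.3  0.4] grip 0.0
[[-38.0, -18.9, 19.6], [-26.0, -19.6, 19.4], [-14.0, -19.4, 19.9], [-2.0, -19.2, 18.9], [10.0, -19.0, 19.5], [22.0, -19.6, 19.2], [34.0, -19.4, 19.0], [46.0, -19.2, 19.5], [58.0, -19.8, 19.3], [70.0, -19.5, 19.0], [82.0, -18.9, 18.8]]
mid y at 0 0.0 skew deg -0.2 width 38.5 end x 81.7
red [489. 280.] [396.0, -357.0] 42 17
red [433. 281.] [394.0, -227.0] 78 18
red [391. 267.] [426.0, -128.0] 78 17
pads
(array([305., 237.]), [510, 74, 58, 37], 26.2)
```

Run:
```python
from h import *
p,R=pose(); ci=camera_info('wrist'); im=cv2.imread('pics/w12.png')
H,S,V=cv2.split(cv2.cvtColor(im,cv2.COLOR_BGR2HSV))
for x in list(range(-84,-58,3))+list(range(66,90,3)):
    u,v=proj(ci,(p+R@np.r_[x,2.5,p[2]-20])/1000)[0].round().astype(int); print(x,(u,v),H[v,u],S[v,u],V[v,u])
```

```text
t 54.9 p [574.5 306.9 176.7] yaw 110.09 tilt [ 0. -0.] open 60.4 F [ 0.3 -0.3 -0.1] grip 0.0
-84 (np.int64(327), np.int64(314)) 31 24 232
-81 (np.int64(327), np.int64(311)) 30 23 232
-78 (np.int64(327), np.int64(308)) 36 21 234
-75 (np.int64(327), np.int64(304)) 35 21 234
-72 (np.int64(327), np.int64(301)) 35 20 234
-69 (np.int64(327), np.int64(298)) 37 18 235
-66 (np.int64(327), np.int64(295)) 17 121 222
-63 (np.int64(327), np.int64(291)) 17 149 224
-60 (np.int64(327), np.int64(288)) 17 150 223
66 (np.int64(327), np.int64(132)) 16 147 127
69 (np.int64(327), np.int64(128)) 16 143 130
72 (np.int64(327), np.int64(124)) 16 142 126
75 (np.int64(327), np.int64(120)) 16 147 127
78 (np.int64(327), np.int64(115)) 18 147 125
81 (np.int64(327), np.int64(111)) 16 144 124
84 (np.int64(327), np.int64(107)) 34 35 223
87 (np.int64(327), np.int64(102)) 36 17 234
```

move_arm --pt "0.13 0 0.4 0 0 0" --pt "0 0 0.5 0 0 0" --pt "0 0 0.5 0 0 0" --pt "0 0 0.5 0 0 0" --pt "0 0 0.4 0 0 0" --pt "0 0 0.25 0 0 0" --pt "0 0 0.2 0 0 0" --pt "0 0 0.15 0 0 0" --pt "0 0 0 0 0 0" --pt "0 0 0 0 0 0"

```text
time_s: 56.15
ee_pos: [0.5722, 0.3144, 0.0033]
ee_rot: [[-0.343, 0.939, 0.001], [0.939, 0.343, 0.0], [0.0, 0.001, -1.0]]
ft_force: [0.0, 0.0, 0.3]
opening: 0.0603
grip_force: 0.0
```

move_arm --pt "0 0 0 0 0 0" --pt "0 0 0 0 0 0" --pt "0 0 0 0 0 0" --pt "0 0 0 0 0 0" --pt "0 0 0 0 0 0" --pt "0 0 -0.25 0 0 0" --pt "0 0 -0.5 0 0 0" --pt "0 0 -0.6 0 0 0" --pt "0 0 -0.6 0 0 0" --pt "0 0 -0.6 0 0 0" --hand 255

```text
time_s: 57.4
ee_pos: [0.5717, 0.3141, 0.1577]
ee_rot: [[-0.343, 0.939, 0.0], [0.939, 0.343, 0.0], [0.0, 0.0, -1.0]]
ft_force: [0.2, -0.2, -0.9]
opening: 0.0386
grip_force: 41.1
```

move_arm --pt "0 0 0 0 0 -0.95" --pt "0 0 0 0 0 -0.95" --pt "0 0 0 0 0 -0.95" --pt "0 0 0 0 0 -0.95" --pt "0 0 0 0 0 -0.95" --pt "0 0 0 0 0 -0.95" --pt "0 0 0 0 0 -0.95" --pt "0 0 0 0 0 -0.95" --pt "0 0 0 0 0 -0.95" --pt "0 0 0 0 0 -0.95"

```text
time_s: 58.65
ee_pos: [0.5718, 0.3141, 0.1565]
ee_rot: [[-0.925, 0.379, 0.0], [0.379, 0.925, 0.0], [-0.0, 0.0, -1.0]]
ft_force: [0.2, -0.1, -1.1]
opening: 0.0391
grip_force: 41.1
```

move_arm --pt "0 0 0 0 0 -0.95" --pt "-0.85 -0.3 0 0 0 0" --pt "-0.85 -0.3 0 0 0 0" --pt "-0.85 -0.3 0 0 0 0" --pt "-0.85 -0.3 0 0 0 0" --pt "-0.06 -0.84 0 0 0 0" --pt "0 -0.84 0 0 0 0" --pt "0 -0.84 0 0 0 0" --pt "0 -0.84 0 0 0 0" --pt "0 0 0 0 0 0"

```text
time_s: 59.9
ee_pos: [0.6858, -0.0129, 0.1568]
ee_rot: [[-0.952, 0.307, 0.0], [0.307, 0.952, -0.0], [-0.0, -0.0, -1.0]]
ft_force: [-0.5, 1.3, -0.9]
opening: 0.0394
grip_force: 41.1
```

Run:
```python
from h import *
leg(*jpt(3,0),155,162.3)
```

```text
t 59.9 p [685.8 -12.9 156.8] yaw 162.09 tilt [ 0.02 -0.02] open 39.4 F [-0.5  1.3 -0.9] grip 41.1
shift [-0.02 -6.66  0.03] turn -0.04
```

move_arm --pt "0 -0.84 0 0 0 0" --pt "0 -0.84 0 0 0 0" --pt "0 -0.84 0 0 0 0" --pt "0 -0.84 0 0 0 0" --pt "0 -0.84 0 0 0 0" --pt "0 -0.84 0 0 0 0" --pt "0 -0.84 0 0 0 0" --pt "0 -0.8 0 0 0 0" --pt "0 0 0 0 0 0" --pt "0 0 0 0 0 0"

```text
time_s: 61.15
ee_pos: [0.5653, -0.3906, 0.1559]
ee_rot: [[-0.953, 0.303, 0.0], [0.303, 0.953, 0.0], [0.0, 0.0, -1.0]]
ft_force: [0.4, 0.4, -0.8]
opening: 0.0388
grip_force: 41.1
```

move_arm --pt "0 0 0 0 0 0" --pt "0 0 0 0 0 0" --pt "0 0 0 0 0 0" --pt "0 0 0 0 0 0" --pt "0 0 0 0 0 0" --pt "0 0 0 0 0 0" --pt "0 0 0 0 0 0" --pt "0 0 0 0 0 0" --pt "0 0 0 0 0 0" --pt "0 0 0 0 0 0"

```text
time_s: 62.4
ee_pos: [0.5648, -0.3914, 0.1557]
ee_rot: [[-0.953, 0.304, 0.0], [0.304, 0.953, -0.0], [-0.0, -0.0, -1.0]]
ft_force: [-0.9, -0.1, -0.4]
opening: 0.0384
grip_force: 41.1
```

Run:
```python
from h import *
leg(*jpt(3,0),21.5,162.3)
```

```text
t 62.4 p [ 564.8 -391.4  155.7] yaw 162.32 tilt [ 0. -0.] open 38.4 F [-0.9 -0.1 -0.4] grip 41.1
shift [ 0.   -0.04  2.24] turn 0.0
```

move_arm --pt "0 -0.04 0.4 0 0 0" --pt "0 0 0.5 0 0 0" --pt "0 0 0.4 0 0 0" --pt "0 0 0.3 0 0 0" --pt "0 0 0.2 0 0 0" --pt "0 0 0.15 0 0 0" --pt "0 0 0.12 0 0 0" --pt "0 0 0.1 0 0 0" --pt "0 0 0.06 0 0 0" --pt "0 0 0 0 0 0"

```text
time_s: 63.65
ee_pos: [0.5642, -0.3938, 0.022]
ee_rot: [[-0.953, 0.304, 0.0], [0.304, 0.953, -0.0], [-0.0, -0.0, -1.0]]
ft_force: [0.2, 1.0, -0.8]
opening: 0.039
grip_force: 41.1
```

move_arm --pt "0 0 0 0 0 0" --pt "0 0 0 0 0 0" --pt "0 0 0 0 0 0" --pt "0 0 -0.15 0 0 0" --pt "0 0 -0.3 0 0 0" --pt "0 0 -0.5 0 0 0" --pt "0 0 -0.5 0 0 0" --pt "0 0 -0.5 0 0 0" --pt "0 0 0 0 0 0" --pt "0 0 0 0 0 0" --hand 90

```text
time_s: 64.9
ee_pos: [0.5639, -0.3936, 0.1391]
ee_rot: [[-0.953, 0.304, 0.0], [0.304, 0.953, -0.0], [-0.0, -0.0, -1.0]]
ft_force: [0.7, 0.2, -0.8]
opening: 0.0554
grip_force: 0.0
```

Run:
```python
from h import *
p,R=pose(); print(jig(p,3)); im=grab_frame('wrist'); cv2.imwrite('pics/w13.png',im[:,:,::-1])
t=red(); leg(510,74,155,206.2)
a=cv2.imread('pics/w3.png',0)[90:350,255:390].astype(np.float32); b=cv2.cvtColor(im,cv2.COLOR_RGB2GRAY)[90:350,255:390].astype(np.float32); c=cv2.imread('pics/w8.png',0)[90:350,255:390].astype(np.float32)
w=cv2.createHanningWindow(a.shape[::-1],cv2.CV_32F); print(cv2.phaseCorrelate(a,b,w),cv2.phaseCorrelate(a,c,w))
```

```text
t 64.9 p [ 563.9 -393.6  139.1] yaw 162.32 tilt [ 0. -0.] open 55.4 F [ 0.7  0.2 -0.8] grip 0.0
[-1.000e-01 -0.000e+00  1.391e+02]
red [435. 271.] [415.0, -231.0] 38 12
red [393. 261.] [440.0, -133.0] 47 18
pads
(array([305., 237.]), [510, 73, 58, 36], 26.4)
t 65.0 p [ 563.8 -393.5  138.1] yaw 162.32 tilt [-0.06  0.05] open 54.8 F [ 0.2  0.7 -0.1] grip 0.0
shift [ 3.22  7.15 -0.27] turn -8.78
((-0.4541636623783347, -3.5870247297960134), 0.3058307382403087) ((-0.9813410008632104, -0.5065263546932499), 0.4562931298359268)
```

move_arm --pt "0 0.9 -0.27 0 0 0" --pt "0 0.9 0 0 0 0" --pt "0 0.9 0 0 0 0" --pt "0 0.9 0 0 0 0" --pt "0 0.9 0 0 0 0" --pt "0.55 0.8 0 0 0 0" --pt "0.55 0.8 0 0 0 0" --pt "0.6 0.7 0 0 0 0" --pt "0.8 0.25 0 0 0 0" --pt "0.72 0.1 0 0 0 0" --hand 70

```text
time_s: 66.25
ee_pos: [0.5086, 0.0751, 0.1544]
ee_rot: [[-0.953, 0.303, -0.001], [0.303, 0.953, -0.0], [0.001, -0.0, -1.0]]
ft_force: [1.2, 0.0, -0.3]
opening: 0.062
grip_force: 0.0
```

move_arm --pt "0 -0.1 0 0 0 -0.97" --pt "0 0 0.1 0 0 -0.97" --pt "0 0 0.2 0 0 -0.97" --pt "0 0 0 0 0 -0.97" --pt "0 0 0 0 0 -0.98" --pt "0 0 0 0 0 -0.98" --pt "0 0 0 0 0 -0.98" --pt "0 0 0 0 0 -0.98" --pt "0 0 0 0 0 -0.98" --pt "0 0 0 0 0 0"

```text
time_s: 67.5
ee_pos: [0.5083, 0.068, 0.1366]
ee_rot: [[-0.897, -0.441, -0.001], [-0.441, 0.897, -0.0], [0.001, 0.0, -1.0]]
ft_force: [0.2, -0.8, -0.2]
opening: 0.0622
grip_force: 0.0
```

move_arm --pt "0 0 0 0 0 0" --pt "0 0 0 0 0 0" --pt "0 0 0 0 0 0" --pt "0 0 0 0 0 0" --pt "0 0 0 0 0 0" --pt "0 0 0 0 0 0" --pt "0 0 0 0 0 0" --pt "0 0 0 0 0 0" --pt "0 0 0 0 0 0" --pt "0 0 0 0 0 0"

```text
time_s: 68.75
ee_pos: [0.5085, 0.068, 0.1371]
ee_rot: [[-0.897, -0.442, -0.0], [-0.442, 0.897, 0.0], [0.0, 0.0, -1.0]]
ft_force: [-0.1, -0.5, -0.4]
opening: 0.0622
grip_force: 0.0
```

Run:
```python
from h import *
leg(510,73.5,135,206.3); im=padat(); cv2.imwrite('pics/w14.png',im[:,:,::-1]); red()
```

```text
t 68.75 p [508.5  68.  137.1] yaw -153.78 tilt [-0.  0.] open 62.2 F [-0.1 -0.5 -0.4] grip 0.0
shift [-0.06  0.07  0.03] turn -0.02
t 68.75 p [508.5  68.  137.1] yaw -153.78 tilt [-0.  0.] open 62.2 F [-0.1 -0.5 -0.4] grip 0.0
pad tool rect -3.5 4.4 60.9 38.5 0.5 box [-33.8 -14.5] [26.3 23.5] 4601
red [489. 280.] [396.0, -357.0] 42 17
red [433. 281.] [394.0, -228.0] 78 17
red [391. 267.] [425.0, -128.0] 78 18
pads
```

move_arm --pt "-0.06 0.07 0.4 0 0 0" --pt "0 0 0.4 0 0 0" --pt "0 0 0.4 0 0 0" --pt "0 0 0.4 0 0 0" --pt "0 0 0.3 0 0 0" --pt "0 0 0.2 0 0 0" --pt "0 0 0.13 0 0 0" --pt "0 0 0 0 0 0" --pt "0 0 0 0 0 0" --pt "0 0 0 0 0 0"

```text
time_s: 70.1
ee_pos: [0.5102, 0.0734, 0.0038]
ee_rot: [[-0.897, -0.442, 0.001], [-0.442, 0.897, 0.0], [-0.001, -0.0, -1.0]]
ft_force: [0.5, 0.1, 0.1]
opening: 0.0619
grip_force: 0.0
```

move_arm --pt "0 0 0 0 0 0" --pt "0 0 0 0 0 0" --pt "0 0 0 0 0 0" --pt "0 0 0 0 0 0" --pt "0 0 0 0 0 0" --pt "0 0 -0.4 0 0 0" --pt "0 0 -0.5 0 0 0" --pt "0 0 -0.6 0 0 0" --pt "0 0 -0.6 0 0 0" --pt "0 0 -0.4 0 0 0" --hand 255

```text
time_s: 71.35
ee_pos: [0.5101, 0.0734, 0.155]
ee_rot: [[-0.897, -0.442, 0.002], [-0.442, 0.897, 0.0], [-0.001, -0.001, -1.0]]
ft_force: [0.5, 0.1, -0.2]
opening: 0.0389
grip_force: 40.4
```

move_arm --pt "0 0 0 0 0 0.97" --pt "0 0 0 0 0 0.97" --pt "0 0 0 0 0 0.97" --pt "0 0 0 0 0 0.97" --pt "0 0 0 0 0 0.98" --pt "0 0 0 0 0 0.98" --pt "0 0 0 0 0 0.98" --pt "0 0 0 0 0 0.98" --pt "0 0 0 0 0 0.98" --pt "0 0 0 0 0 0"

```text
time_s: 72.6
ee_pos: [0.5098, 0.0734, 0.1532]
ee_rot: [[-0.953, 0.303, -0.0], [0.303, 0.953, -0.0], [0.0, -0.0, -1.0]]
ft_force: [-0.9, 0.1, -0.8]
opening: 0.0393
grip_force: 40.4
```

move_arm --pt "-0.8 -0.25 0 0 0 0" --pt "-0.8 -0.25 0 0 0 0" --pt "-0.8 -0.25 0 0 0 0" --pt "-0.66 -0.7 0 0 0 0" --pt "0 -0.81 0 0 0 0" --pt "0 -0.81 0 0 0 0" --pt "0 -0.81 0 0 0 0" --pt "0 -0.81 0 0 0 0" --pt "0 -0.81 0 0 0 0" --pt "0 -0.81 0 0 0 0"

```text
time_s: 73.85
ee_pos: [0.5691, -0.3445, 0.1532]
ee_rot: [[-0.953, 0.302, -0.0], [0.302, 0.953, 0.0], [0.0, 0.0, -1.0]]
ft_force: [-0.5, -0.1, -0.7]
opening: 0.0392
grip_force: 40.4
```

move_arm --pt "0 -0.8 0 0 0 0" --pt "0 0 0 0 0 0" --pt "0 0 0 0 0 0" --pt "0 0 0 0 0 0" --pt "0 0 0 0 0 0" --pt "0 0 0 0 0 0" --pt "0 0 0 0 0 0" --pt "0 0 0 0 0 0" --pt "0 0 0 0 0 0" --pt "0 0 0 0 0 0"

```text
time_s: 75.1
ee_pos: [0.5552, -0.3889, 0.1533]
ee_rot: [[-0.953, 0.304, 0.0], [0.304, 0.953, -0.0], [-0.0, -0.0, -1.0]]
ft_force: [-0.1, 0.1, -0.3]
opening: 0.039
grip_force: 40.4
```

Run:
```python
from h import *
leg(*jpt(3,-10),41.5,162.3)
```

```text
t 75.1 p [ 555.2 -388.9  153.3] yaw 162.32 tilt [ 0. -0.] open 39.0 F [-0.1  0.1 -0.3] grip 40.4
shift [ 0.   -0.03  1.86] turn 0.0
```

move_arm --pt "0 -0.03 0.4 0 0 0" --pt "0 0 0.4 0 0 0" --pt "0 0 0.4 0 0 0" --pt "0 0 0.3 0 0 0" --pt "0 0 0.15 0 0 0" --pt "0 0 0.1 0 0 0" --pt "0 0 0.06 0 0 0" --pt "0 0 0.04 0 0 0" --pt "0 0 0 0 0 0" --pt "0 0 0 0 0 0"

```text
time_s: 76.35
ee_pos: [0.5548, -0.3906, 0.0426]
ee_rot: [[-0.953, 0.304, 0.0], [0.304, 0.953, -0.0], [-0.0, -0.0, -1.0]]
ft_force: [0.3, 0.3, -0.6]
opening: 0.0394
grip_force: 40.4
```

move_arm --pt "0 0 0 0 0 0" --pt "0 0 0 0 0 0" --pt "0 0 0 0 0 0" --pt "0 0 -0.15 0 0 0" --pt "0 0 -0.3 0 0 0" --pt "0 0 -0.5 0 0 0" --pt "0 0 -0.5 0 0 0" --pt "0 0 -0.2 0 0 0" --pt "0 0 0 0 0 0" --pt "0 0 0 0 0 0" --hand 90

```text
time_s: 77.6
ee_pos: [0.5543, -0.3903, 0.14]
ee_rot: [[-0.953, 0.304, -0.001], [0.304, 0.953, 0.001], [0.002, 0.001, -1.0]]
ft_force: [0.2, -0.5, 0.0]
opening: 0.0551
grip_force: 0.0
```

Run:
```python
from h import *
p,R=pose(); print(jig(p,3)); im=grab_frame('wrist'); cv2.imwrite('pics/w15.png',im[:,:,::-1])
f=lambda n: cv2.imread(f'pics/{n}.png',0)[100:350,270:380].astype(np.float32)
print(cv2.phaseCorrelate(f('w5'),f('w15'),cv2.createHanningWindow((110,250),cv2.CV_32F)))
```

```text
t 77.6 p [ 554.3 -390.3  140. ] yaw 162.32 tilt [-0.08  0.07] open 55.1 F [ 0.2 -0.5  0. ] grip 0.0
[-10.2   0.2 140. ]
((-0.6780087599264562, -0.5553427188931153), 0.2799355189005534)
```

move_arm --pt "0 0 -0.9 0 0 0" --pt "0 0 -0.93 0 0 0" --pt "0.65 0 0 0 0 0" --pt "0.65 0 0 0 0 0" --pt "0.65 0 0 0 0 0" --pt "0.61 0 0 0 0 0" --pt "0 0 0 0 0 0" --pt "0 0 0 0 0 0" --pt "0 0 0 0 0 0" --pt "0 0 0 0 0 0" --hand 255

```text
time_s: 78.9
ee_pos: [0.4088, -0.3439, 0.2506]
ee_rot: [[-0.953, 0.303, -0.0], [0.303, 0.953, 0.0], [0.001, 0.0, -1.0]]
ft_force: [0.7, -0.1, -0.1]
opening: 0.0003
grip_force: 0.0
```

Run:
```python
from h import *
p,R=pose(); print(jig(p,3)); leg(*jpt(3,-164),170,162.3)
im=grab_frame('wrist')
f=im.astype(int); m=((f[...,0]>80)&(f[...,1]<40)&(f[...,2]<40))[150:260,250:400]; v,u=np.nonzero(m); print('red handle',u.mean()+250,v.min()+150,v.max()+150)
```

```text
t 78.9 p [ 408.8 -343.9  250.6] yaw 162.34 tilt [-0.03  0.03] open 0.3 F [ 0.7 -0.1 -0.1] grip 0.0
[-1.630e+02  1.000e-01  2.506e+02]
t 78.9 p [ 408.8 -343.9  250.6] yaw 162.34 tilt [-0.03  0.03] open 0.3 F [ 0.7 -0.1 -0.1] grip 0.0
shift [ 0.02 -0.    1.34] turn 0.01
red handle 325.08624229979466 179 233
```

move_arm --pt "0.02 0 0.3 0 0 0" --pt "0 0 0.3 0 0 0" --pt "0 0 0.2 0 0 0" --pt "0 0 0.2 0 0 0" --pt "0 0 0.15 0 0 0" --pt "0 0 0.1 0 0 0" --pt "0 0 0.05 0 0 0" --pt "0 0 0.05 0 0 0" --pt "0 0 0 0 0 0" --pt "0 0 0 0 0 0"

```text
time_s: 80.2
ee_pos: [0.4073, -0.3436, 0.1703]
ee_rot: [[-0.953, 0.304, 0.0], [0.304, 0.953, -0.0], [-0.0, -0.0, -1.0]]
ft_force: [1.0, -1.0, -0.2]
opening: -0.0001
grip_force: 0.0
```

move_arm --pt "0.18 0 0 0 0 0" --pt "0.12 0 0.01 0 0 0" --pt "0.13 0 0.04 0 0 0" --pt "0.12 0 0.08 0 0 0" --pt "0.11 0 0.1 0 0 0" --pt "0.08 0 0.13 0 0 0" --pt "0.05 0 0.14 0 0 0" --pt "0.03 0 0.13 0 0 0" --pt "0.03 0 0.14 0 0 0" --pt "0 0 0.14 0 0 0"

```text
time_s: 81.45
ee_pos: [0.3585, -0.328, 0.1148]
ee_rot: [[-0.953, 0.304, -0.0], [0.304, 0.953, 0.0], [0.0, 0.0, -1.0]]
ft_force: [0.1, -0.7, 0.5]
opening: 0.0001
grip_force: 0.0
```

move_arm --pt "0 0 0.14 0 0 0" --pt "0 0 0.1 0 0 0" --pt "0 0 0.08 0 0 0" --pt "0 0 0.07 0 0 0" --pt "0 0 0.05 0 0 0" --pt "0 0 0 0 0 0" --pt "0 0 0 0 0 0" --pt "0 0 0 0 0 0" --pt "0 0 0 0 0 0" --pt "0 0 0 0 0 0"

```text
time_s: 82.7
ee_pos: [0.3589, -0.3283, 0.0907]
ee_rot: [[-0.953, 0.304, 0.001], [0.304, 0.953, -0.001], [-0.001, -0.001, -1.0]]
ft_force: [-8.1, 7.6, 24.8]
opening: 0.0003
grip_force: 12.7
```

move_arm --pt "0 0 -0.2 0 0 0" --pt "0 0 -0.8 0 0 0" --pt "0 0 -0.9 0 0 0" --pt "0 0 -0.8 0 0 0" --pt "0 0.9 0 0 0 0" --pt "0 0.9 0 0 0 0" --pt "0 0.9 0 0 0 0" --pt "0 0.9 0 0 0 0" --pt "0 0.9 0 0 0 0" --pt "0 0.9 0 0 0 0"

```text
time_s: 83.95
ee_pos: [0.4573, -0.0176, 0.2513]
ee_rot: [[-0.953, 0.304, 0.001], [0.304, 0.953, -0.0], [-0.001, 0.0, -1.0]]
ft_force: [0.5, -0.9, -0.1]
opening: 0.0001
grip_force: 0.0
```

move_arm --pt "0 0.9 0 0 0 0" --pt "0 0.9 0 0 0 0" --pt "0 0.9 0 0 0 0" --pt "0 0.9 0 0 0 0" --pt "0 0 0 0 0 0" --pt "0 0 0 0 0 0" --pt "0 0 0 0 0 0" --pt "0 0 0 0 0 0" --pt "0 0 0 0 0 0" --pt "0 0 0 0 0 0"

```text
time_s: 85.2
ee_pos: [0.5226, 0.1862, 0.2512]
ee_rot: [[-0.953, 0.304, 0.0], [0.304, 0.953, 0.0], [-0.0, 0.0, -1.0]]
ft_force: [0.7, -0.8, -0.1]
opening: 0.0002
grip_force: 0.0
```

Run:
```python
from h import *
pose(); t=red(); s=grab_frame('scene')
a=cv2.resize(t[140:300,240:530],(780,430),interpolation=cv2.INTER_CUBIC); 
b=cv2.resize(s[220:420,120:420],(780,520)); 
cv2.imwrite('pics/f.png',cv2.resize(np.vstack([a[:,:,::-1],b[:,:,::-1]]),(492,600),interpolation=cv2.INTER_AREA))
```

```text
t 85.2 p [522.6 186.2 251.2] yaw 162.3 tilt [0.01 0.  ] open 0.2 F [ 0.7 -0.8 -0.1] grip 0.0
red [477. 295.] [362.0, -327.0] 77 18
red [433. 281.] [394.0, -227.0] 78 18
red [391. 267.] [426.0, -128.0] 78 17
pads
```

View pics/f.png

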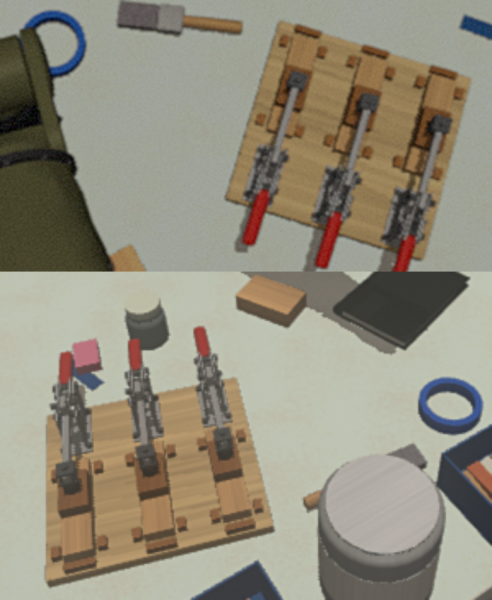

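All three handles lie locked, at (257,217), (328,240) and (404,255) in the top half. A spindle sits on each pad, and the brush and tape roll have not moved. Handing in.

```bash
python3 -c "
from workcell import env
print(env.finish_job())"
```

```text
the job is handed in; nothing more can be done
None
```

I handed the job in at about 85 s: all three strips are in their nests with a pad on each, all three clamps are pushed down and stay locked in the last camera views, and the brush and tape roll are where they lay.

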